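Gauge a fixator bar in the taper slot and mark the reading

TASK

Take the bar that stands alone in the single-hole holder, lower it upright into the wide end of the gauge's tapered slot and slide it gently along towards the narrow end until it wedges between the gauge's two rails. Leave it standing wedged there, then slide the gauge's black cursor so that its pointer is exactly level with the middle of the bar. Leave the two bars in the stock block alone.

Things in the scene. Friction and masses are not known exactly. Their poses are not given: they have to be found in the camera images.
- gauge: fixed taper gauge: grey base plate 5 mm thick (x -95 to 75, y -46 to 74 mm) carrying two upright-sided steel rails 16 mm wide, tops at z = 27 mm, that converge and form the open-topped slot. Origin on the worktop under the slot's centre line, halfway along it; x runs along the slot from wide to narrow end, z up. Engraved lines bear no numbers
- slot_mouth (a point): middle of the slot's wide, open end on its floor (gauge x = -60, y = 0, z = 5 mm; the floor is the plate's top). The slot is 26.0 mm wide here and narrows evenly by 0.16 mm per mm
- slot_end (a point): middle of the slot's narrow, open end on its floor (gauge x = +60, y = 0, z = 5 mm). The slot is 6.8 mm wide here. A bar of diameter d mm wedges with its axis at about gauge x = (16.4 - d) / 0.16 mm (16 mm: +2.5, 13 mm: +21, 10 mm: +40)
- cursor (a joint): slide of the cursor along the gauge's +x, in m, 0 to 0.125; the reading line is at gauge x = -70 mm + this value. Starts at 0 to 0.035. It stays where it is left (friction about 1.5 N)
- cursor_grip (a point): point on the cursor's upright black grip fin (gauge y = +60 mm) where to pinch it, 52 mm above the worktop. Fin: 12 mm along the slot, 20 mm across, up to z = 68 mm; below it a saddle 24 x 22 mm, top at z = 28 mm, and the pointer arm, top at z = 31.5 mm, reaching to 16 mm from the slot's centre line
- reading_line (a point): the pointer's line prolonged to the slot's centre line (gauge y = 0), z = 30 mm; moves with the cursor. It is level with a bar in the slot when it lies on the bar's axis
- holder: fixed grey plastic block 56 x 56 x 30 mm high with one vertical through hole, 18 mm wide plus 1 mm clearance, at its centre; origin at the centre of its underside. The bar to gauge stands in it on the worktop, its upper 60 mm free
- stock_block: fixed grey plastic block 50 x 90 x 30 mm high with two such holes 44 mm apart along its y; origin at the centre of its underside. Holds the two bars to leave alone
- bar_16: plain steel bar, 16 mm diameter, 90 mm long, 50 g nominal; origin at the centre of its lower end, z along the bar. The three bars (16, 13, 10 mm) differ only in diameter; in each start any one of them stands in the holder and the other two in the stock block, all upright on the worktop
- bar_13: plain steel bar, 13 mm diameter, 90 mm long, 35 g nominal; origin at the centre of its lower end, z along the bar. The three bars (16, 13, 10 mm) differ only in diameter; in each start any one of them stands in the holder and the other two in the stock block, all upright on the worktop
- bar_10: plain steel bar, 10 mm diameter, 90 mm long, 25 g nominal; origin at the centre of its lower end, z along the bar. The three bars (16, 13, 10 mm) differ only in diameter; in each start any one of them stands in the holder and the other two in the stock block, all upright on the worktop

How it is judged:
By the outcome, as a careful person would: the job done as asked, in the order asked, and still so for the second after the job is handed in, with the robot touching nothing.
It also fails if it takes over 61 s, if anything falls off the work surface, if the arm or the gripper's body presses on something with over 40 N, if the wrist force passes 120 N, or if a joint passes its speed limit or range.

ROBOT

A 7-joint arm with a two-finger parallel gripper is mounted at the origin on a cart in front of the work surface, level with it; the furniture and walls round the work are solid. World frame = base frame: x ahead of the robot, y to its left, z up, the work surface at z = 0. Lengths are in m, angles in rad, forces in N, time in s.
With the tool pointing down it reaches from about 0.4 to 0.85 m from the base axis. Payload 4.5 kg.
Tool frame: the origin (TCP) lies on the centre line of the jaws, within the pads' length; the fingertips stand 11 mm ahead of it and the grasp point (between the pads) lies 8 mm behind it; z points along the fingers, y is the line along which they close (so a half turn about z gives the same grasp; the last joint's range is limited). The gripper opens to 88 mm and grips with 3 to 60 N. Pads are 18 mm wide; open, the fingers measure 123 mm over their backs; the gripper's body (75 mm by 187 mm) begins 45 mm behind the grasp point.
Start: joints at [1.159, 0.689, -0.195, 1.565, 0.157, 0.902, -0.215], TCP at [0.27, -0.564, 0.25] pointing down, gripper open.
Joint ranges: [-3.01, 3.01], [-0.46, 2.08], [-1.47, 1.51], [0.13, 2.56], [-1, 4.14], [0.04, 2.09], [-2.66, 2.66]. Speed limits (rad/s): [2.57, 2.57, 3.14, 3.14, 3.14, 3.14, 3.14].

INTERFACE

Orientations are given as a unit quaternion [x, y, z, w].
In Python, from plant import * gives the robot as it stands. The module is installed in compiled form; this text tells all that it offers.
- The arm moves only by the tool send_rows, never from a script. Its argument "motion" is a list of rows, each an object of numbers: "x", "y", "z": the shift along the tool's x, y, z in cm; "rx", "ry", "rz": the turn, a rotation vector about the tool's x, y, z in rad; "jaw": the finger opening in cm, from 0 to 8.81. In form: [{"x": .., "y": .., "z": .., "rx": .., "ry": .., "rz": .., "jaw": ..}, ...]. A call has exactly 5 rows; each row shifts and turns the commanded pose from where the row before left it, along the tool's axes as they then stand; what a row does not reach is not made up. A row lasts 1/10 s, in which the tool goes at most 50 mm and 8.59 degrees, less where a joint would pass 70% of its speed; a pose out of reach is approached as far as the arm can. A call is refused whole if a number of a shift passes 5 or a number of a turn 0.15, either way. A call with a gripper value outside its range is refused whole. The fingers move at their own pace and stop on an object; "grip_force" is the grip in N (left out, the last holds). Time passes only in rows, so rows that do not move let the fingers close, or fill a call up. It gives the time, the measured TCP pose, the force, the opening and the grip force at its end, in the units of the state.
- get_state(): the state, without advancing time (a new reading comes with each control period).
- snapshot(name): name is "scene" or "top" or "wrist"; returns a dict with "img" (480x640x3 uint8, red, green, blue), "vertical_fov" (degrees; the focal length in pixels is half the picture's height over the tangent of half this angle, whatever the lens; pixels are square), "cx", "cy" (the principal point, pixels), "extrinsics" (4x4, takes a point from camera to world coordinates). Camera axes: x right, y up, looking along -z (the intrinsics and any distortion apply to the point x, -y, -z); pixel columns grow to the right and rows downward; lengths in m; the calibration is good to about 2 mm. A picture is of the moment at which its call begins. There is no depth.
- finish_job(): hands the job in; it is judged then, once.
The state is a dict: "clock": time; "q": joint angles; "qd": joint speeds; "joint_torque": joint torques, N m; "tool_pos": TCP position; "eef_rot": TCP orientation; "contact_force": force on the tool from outside, world axes, zero at the start; "moment": the same for the moment, N m; "opening": opening from 0.0 (shut) to 1.0 (fully open); "finger_force": force on a finger pad.
Only numpy, scipy, OpenCV 4.12 (cv2) and the standard library are available. Lean on these libraries where they do the work, as an engineer would, in place of code of your own. Each camera call takes 0.05 s, during which the arm holds its last target. There are 200 camera calls.

## Working session

There is one attempt and no reset: what is moved stays moved. The work goes in short steps, Python scripts to look and compute and a tool call to move; the robot and the scene stay as the last step left them, time stands still between calls to the robot, and variables do not carry over. Pictures are saved under pics/ and viewed, at most 10 in all, crops included, and the job is handed in when it is done.

Besides the shell and the picture viewer there is one more tool, called after "Emit:" in YAML: its name, and indented under it one key for each argument. send_rows: Moves the arm, as the interface text tells. Its arguments: {"type":"object","properties":{"motion":{"type":"array"},"grip_force":{"type":"number"}},"required":["motion"]}

```bash
mkdir -p pics; python3 - <<'E'
from plant import *
import cv2,pickle
s=get_state();print({k:s[k] for k in("clock","tool_pos","eef_rot","opening","contact_force")})
for n in("scene","top"):
    d=snapshot(n);print(n,{k:v for k,v in d.items() if k!="img"})
    cv2.imwrite(f"pics/{n}0.png",d["img"][:,:,::-1]);pickle.dump(d,open(n+"0.pkl","wb"))
E
```

```text
{'clock': 0.0, 'tool_pos': array([ 0.26915056, -0.56340092,  0.24890735]), 'eef_rot': array([ 9.75254487e-01,  2.21083326e-01, -2.79827133e-04, -8.77841112e-04]), 'opening': 0.9957692617148681, 'contact_force': array([ 0.33584127, -0.89229802, -0.04877966])}
scene {'vertical_fov': 48.758481302283016, 'cx': 317.6355484747486, 'cy': 241.37517176835513, 'extrinsics': array([[ 0.49845953,  0.57709092, -0.64691897,  0.04873985],
       [-0.86668785,  0.31472569, -0.38703994, -0.33618657],
       [-0.01975522,  0.75360056,  0.65703571,  0.62787702],
       [ 0.        ,  0.        ,  0.        ,  1.        ]])}
top {'vertical_fov': 56.77185412198325, 'cx': 322.5562416988498, 'cy': 241.62288748406593, 'extrinsics': array([[-0.00491146,  0.98891844, -0.14837859,  0.4416732 ],
       [-0.99990963, -0.00671364, -0.01164744,  0.00571676],
       [-0.01251453,  0.14830797,  0.98886204,  0.92031938],
       [ 0.        ,  0.        ,  0.        ,  1.        ]])}
```

View pics/scene0.png

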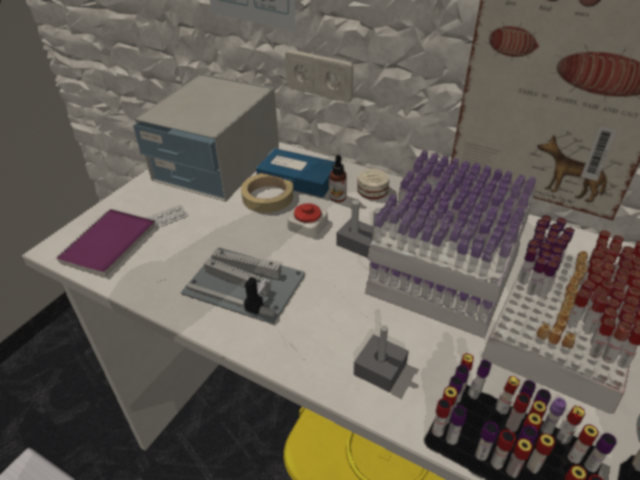

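View pics/top0.png

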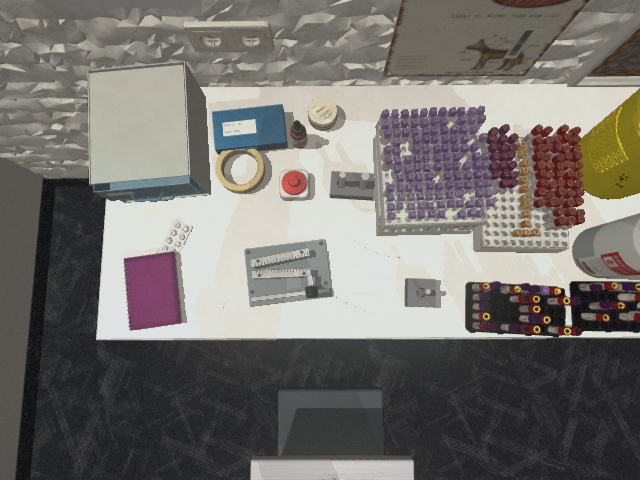

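The scene shows the gauge near top px (290,272), the holder near (424,292), the stock block near (352,184). The cursor is at the gauge's right end, near (312,290). Next I'll enlarge the gauge and the holder.

```bash
cat > h.py <<'E'
import numpy as np,cv2,pickle
def P(d,u,v,z):
    f=240/np.tan(np.radians(d["vertical_fov"]/2));E=d["extrinsics"]
    r=E[:3,:3]@np.array([(u-d["cx"])/f,-(v-d["cy"])/f,-1]);c=E[:3,3]
    return c+r*(z-c[2])/r[2]
def proj(d,p):
    f=240/np.tan(np.radians(d["vertical_fov"]/2));E=d["extrinsics"]
    q=E[:3,:3].T@(np.array(p)-E[:3,3]);return d["cx"]-f*q[0]/q[2],d["cy"]+f*q[1]/q[2]
def crop(d,u0,v0,w,h,k):
    return cv2.resize(d["img"][v0:v0+h,u0:u0+w,::-1],None,fx=k,fy=k,interpolation=cv2.INTER_CUBIC)
E
python3 - <<'E'
from h import *
d=pickle.load(open("top0.pkl","rb"))
a=crop(d,235,230,110,85,7)
cv2.imwrite("pics/c1.png",a)
b=crop(d,395,265,60,50,8);c=crop(d,320,160,60,50,5)
s=pickle.load(open("scene0.pkl","rb"));e=crop(s,345,315,75,80,6)
o=np.zeros((500,800,3),np.uint8)
o[:400,:480]=b;o[:480,480:]=e[:480,:320];cv2.imwrite("pics/c2.png",o)
E
```

```text
(no output)
```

View pics/c1.png

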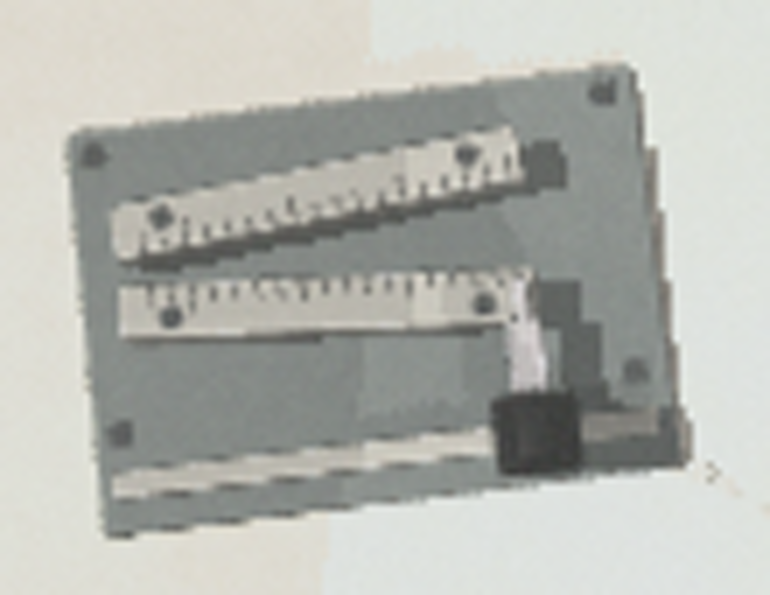

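View pics/c2.png

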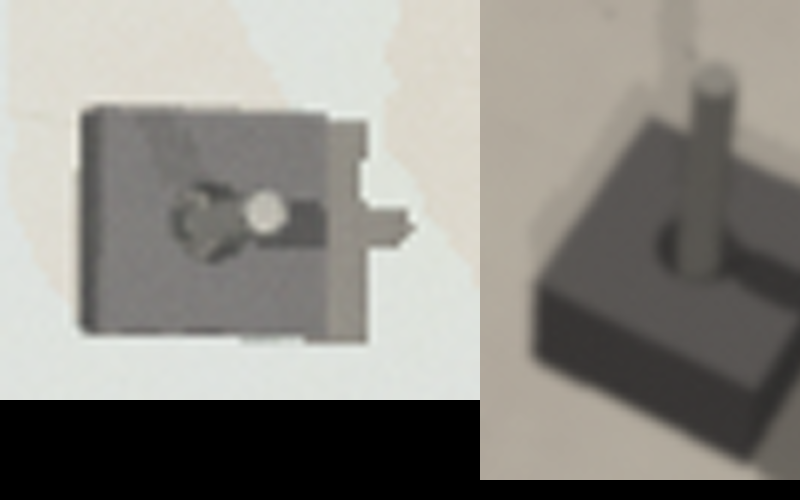

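The wide end is on the image right, with the cursor near it. The plate corners in the crop are (70,130), (632,65), (690,465) and (108,535). The bar top is at (266,212) in the 8x crop and about 45 px wide beside a hole of about 85 px, so this is the 10 mm bar.

```bash
python3 - <<'E'
from h import *
d=pickle.load(open("top0.pkl","rb"));s=pickle.load(open("scene0.pkl","rb"))
def C(u0,v0,k,u,v):return u0+(u+.5)/k-.5,v0+(v+.5)/k-.5
L=[(70,130,75,-46,5),(632,65,-95,-46,5),(686,465,-95,74,5),(108,535,75,74,5),(525,180,-60,-13,27),(125,262,60,-3.4,27),(535,270,-60,13,27),(120,285,60,3.4,27)]
W=[];G=[]
for u,v,x,y,z in L:
    W.append(P(d,*C(235,230,7,u,v),z/1e3)[:2]*1e3);G.append((x,y))
W=np.array(W);G=np.array(G,float)
wc,gc=W.mean(0),G.mean(0)
U,_,Vt=np.linalg.svd((G-gc).T@(W-wc));R=(U@Vt).T
t=wc-R@gc
print("R",R,"t",t,"ang",np.degrees(np.arctan2(R[1,0],R[0,0])));print((W-(G@R.T+t)).round(1))
np.savez("g.npz",R=R,t=t)
bt=P(d,*C(395,265,8,266,212),.09);print("bar top cam",bt)
u,v=C(345,315,6,235,82);print("bar scene",P(s,u,v,.09),"width mm",)
f=240/np.tan(np.radians(s["vertical_fov"]/2));print("w",40/6/f*np.linalg.norm(P(s,u,v,.09)-s["extrinsics"][:3,3]))
f=240/np.tan(np.radians(d["vertical_fov"]/2));print("w",45/8/f*np.linalg.norm(bt-d["extrinsics"][:3,3]))
# cursor fin top
ct=P(d,*C(235,230,7,541,428),.068)[:2]*1e3;print("fin",ct,"gauge",R.T@(ct-t))
hc=[P(d,*C(395,265,8,u,v),.03) for u,v in((90,106),(328,112),(328,335),(90,332))];print("holder",np.mean(hc,0),hc)
for n,p in (("mouth",(-60,0)),("drop",(-30,0)),("wedge",(40,0))):print(n,R@p+t)
E
```

```text
R [[-0.11439699 -0.99343511]
 [ 0.99343511 -0.11439699]] t [528.53976225  99.89695035] ang 96.5688458679822
[[ 0.7 -0.6]
 [-0.3  0.9]
 [ 0.5 -0.5]
 [ 0.5 -0.5]
 [-0.4  0.9]
 [-0.2 -1.7]
 [-0.7  1. ]
 [-0.1  0.4]]
bar top cam [ 0.47224858 -0.17921233  0.09      ]
bar scene [ 0.4707859  -0.18012891  0.09      ] width mm
w 0.008827965320414346
w 0.010780760043637039
fin [474.9095053   36.65381433] gauge [-56.69281188  60.51300519]
holder [ 0.47237791 -0.17835251  0.03      ] [array([ 0.50101954, -0.14979713,  0.03      ]), array([ 0.49918326, -0.20899073,  0.03      ]), array([ 0.44414159, -0.20664909,  0.03      ]), array([ 0.44516723, -0.1479731 ,  0.03      ])]
mouth [535.40358194  40.29084346]
drop [531.9716721   70.09389691]
wedge [523.96388246 139.63435495]
```

```bash
cat >> h.py <<'E'
from scipy.spatial.transform import Rotation as Ro
def go(xy_mm,z,ang=None,N=1):
    "tool-frame shift (cm) and turn to pose with tool x at world angle ang (deg), pointing down"
    from plant import get_state
    s=get_state();R=Ro.from_quat(s["eef_rot"])
    g=np.load("g.npz");th=np.degrees(np.arctan2(g["R"][1,0],g["R"][0,0]))
    if ang is None: ang=th-90
    a=np.radians(ang/2);T=Ro.from_quat([np.cos(a),np.sin(a),0,0])
    dp=np.array([*np.array(xy_mm)/1e3,z])-s["tool_pos"]
    print("shift(current tool cm)",(R.inv().apply(dp)*100).round(2),"shift(target tool)",(T.inv().apply(dp)*100).round(2),"turn",(R.inv()*T).as_rotvec().round(4),"t",s["clock"])
def gx(p):
    g=np.load("g.npz");return g["R"].T@(np.array(p)[:2]*1e3-g["t"])
E
python3 - <<'E'
from h import *
d=pickle.load(open("top0.pkl","rb"));s=pickle.load(open("scene0.pkl","rb"))
for (a,b) in (((477,288),(468,358)),((476,321),(450,395))):
    for z in (0.04,.06,.08,.1,.12): print(z,P(d,*a,z)[:2].round(3),P(s,*b,z)[:2].round(3))
go((471.7,-179.7),.15)
go((471.7,-179.7),.15,96.57)
cv2.imwrite("pics/c3.png",np.vstack([crop(s,420,330,160,140,4),]) )
E
```

```text
0.04 [ 0.48  -0.287] [ 0.518 -0.285]
0.06 [ 0.479 -0.28 ] [ 0.502 -0.287]
0.08 [ 0.478 -0.274] [ 0.486 -0.289]
0.1 [ 0.477 -0.267] [ 0.47  -0.291]
0.12 [ 0.476 -0.26 ] [ 0.454 -0.292]
0.04 [ 0.416 -0.281] [ 0.452 -0.283]
0.06 [ 0.416 -0.275] [ 0.438 -0.285]
0.08 [ 0.417 -0.268] [ 0.425 -0.287]
0.1 [ 0.417 -0.262] [ 0.411 -0.289]
0.12 [ 0.418 -0.255] [ 0.397 -0.291]
shift(current tool cm) [ 34.82 -25.88   9.94] shift(target tool) [ 24.51 -35.81   9.9 ] turn [-0.0016  0.0004  0.3312] t 0.1
shift(current tool cm) [ 34.82 -25.88   9.94] shift(target tool) [35.81 24.51  9.9 ] turn [-1.5000e-03 -9.0000e-04 -1.2396e+00] t 0.1
```

View pics/c3.png

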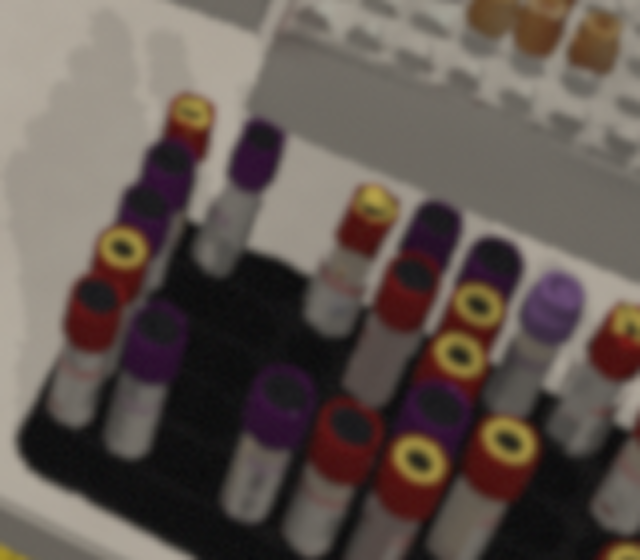

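The tube tops are at about z = 0.1 and y ≤ -0.26. I'll grasp with the jaws closing along world x so the gripper's body stays clear of them.

Emit:
send_rows:
  motion:
    - {"x": 3.48, "y": -2.59, "jaw": 5}
    - {"x": 3.48, "y": -2.59, "jaw": 5}
    - {"x": 3.48, "y": -2.59, "jaw": 5}
    - {"x": 3.48, "y": -2.59, "jaw": 5}
    - {"x": 3.48, "y": -2.59, "jaw": 5}
  grip_force: 10

```text
schema error: expected keys x, y, z, rx, ry, rz, jaw
```

Emit:
send_rows:
  motion:
    - {"x": 3.48, "y": -2.59, "jaw": 5}
    - {"x": 3.48, "y": -2.59, "jaw": 5}
    - {"x": 3.48, "y": -2.59, "jaw": 5}
    - {"x": 3.48, "y": -2.59, "jaw": 5}
    - {"x": 3.48, "y": -2.59, "jaw": 5}

```text
schema error: expected keys x, y, z, rx, ry, rz, jaw
```

Emit:
send_rows:
  motion:
    - {"rz": -0.124, "jaw": 5}
    - {"rz": -0.124, "jaw": 5}
    - {"rz": -0.124, "jaw": 5}
    - {"rz": -0.124, "jaw": 5}
    - {"rz": -0.124, "jaw": 5}

```text
schema error: expected keys x, y, z, rx, ry, rz, jaw
```

Emit:
send_rows:
  motion:
    - {"rz": -0.124, "jaw": 5}
    - {"rz": -0.124, "jaw": 5}
    - {"rz": -0.124, "jaw": 5}
    - {"rz": -0.124, "jaw": 5}
    - {"rz": -0.124, "jaw": 5}

```text
schema error: expected keys x, y, z, rx, ry, rz, jaw
```

```bash
python3 - <<'E'
from h import *
go((471.7,-179.7),.12,96.57)
E
```

```text
shift(current tool cm) [ 34.82 -25.87  12.94] shift(target tool) [35.81 24.51 12.9 ] turn [-1.5000e-03 -9.0000e-04 -1.2396e+00] t 0.1
```

Emit:
send_rows:
  motion:
    - {"x": 3.48, "y": -2.59, "z": 0, "rx": 0, "ry": 0, "rz": 0, "jaw": 5}
    - {"x": 3.48, "y": -2.59, "z": 0, "rx": 0, "ry": 0, "rz": 0, "jaw": 5}
    - {"x": 3.48, "y": -2.59, "z": 0, "rx": 0, "ry": 0, "rz": 0, "jaw": 5}
    - {"x": 3.48, "y": -2.59, "z": 0, "rx": 0, "ry": 0, "rz": 0, "jaw": 5}
    - {"x": 3.48, "y": -2.59, "z": 0, "rx": 0, "ry": 0, "rz": 0, "jaw": 5}
  grip_force: 10

```text
clock: 0.6
tool_pos: [0.371, -0.3703, 0.2495]
eef_rot: [0.975, 0.221, -0.0, -0.0]
contact_force: [0.9, -0.6, -0.2]
opening: 0.582
finger_force: 0.0
```

Emit:
send_rows:
  motion:
    - {"x": 3.48, "y": -2.59, "z": 0, "rx": 0, "ry": 0, "rz": 0, "jaw": 5}
    - {"x": 3.48, "y": -2.59, "z": 0, "rx": 0, "ry": 0, "rz": 0, "jaw": 5}
    - {"x": 3.48, "y": -2.59, "z": 0, "rx": 0, "ry": 0, "rz": 0, "jaw": 5}
    - {"x": 3.48, "y": -2.59, "z": 0, "rx": 0, "ry": 0, "rz": 0, "jaw": 5}
    - {"x": 3.48, "y": -2.59, "z": 0, "rx": 0, "ry": 0, "rz": 0, "jaw": 5}

```text
clock: 1.1
tool_pos: [0.4722, -0.1785, 0.2495]
eef_rot: [0.975, 0.221, -0.0, -0.0]
contact_force: [0.6, -0.5, 0.2]
opening: 0.571
finger_force: 0.0
```

Emit:
send_rows:
  motion:
    - {"x": 0, "y": 0, "z": 0, "rx": 0, "ry": 0, "rz": -0.124, "jaw": 5}
    - {"x": 0, "y": 0, "z": 0, "rx": 0, "ry": 0, "rz": -0.124, "jaw": 5}
    - {"x": 0, "y": 0, "z": 0, "rx": 0, "ry": 0, "rz": -0.124, "jaw": 5}
    - {"x": 0, "y": 0, "z": 0, "rx": 0, "ry": 0, "rz": -0.124, "jaw": 5}
    - {"x": 0, "y": 0, "z": 0, "rx": 0, "ry": 0, "rz": -0.124, "jaw": 5}

```text
clock: 1.6
tool_pos: [0.4716, -0.1801, 0.2494]
eef_rot: [0.86, 0.51, -0.0, -0.0]
contact_force: [-0.3, 0.5, -0.2]
opening: 0.567
finger_force: 0.0
```

Emit:
send_rows:
  motion:
    - {"x": 0, "y": 0, "z": 0, "rx": 0, "ry": 0, "rz": -0.124, "jaw": 5}
    - {"x": 0, "y": 0, "z": 0, "rx": 0, "ry": 0, "rz": -0.124, "jaw": 5}
    - {"x": 0, "y": 0, "z": 0, "rx": 0, "ry": 0, "rz": -0.124, "jaw": 5}
    - {"x": 0, "y": 0, "z": 0, "rx": 0, "ry": 0, "rz": -0.124, "jaw": 5}
    - {"x": 0, "y": 0, "z": 0, "rx": 0, "ry": 0, "rz": -0.124, "jaw": 5}

```text
clock: 2.1
tool_pos: [0.4715, -0.1802, 0.2495]
eef_rot: [0.663, 0.748, -0.0, -0.0]
contact_force: [-0.3, -0.6, 0.1]
opening: 0.565
finger_force: 0.0
```

```bash
python3 - <<'E'
from h import *
go((471.7,-179.7),.12,96.57)
E
```

```text
shift(current tool cm) [ 0.05  0.03 12.95] shift(target tool) [ 0.05  0.02 12.95] turn [-0.0006 -0.0001  0.0053] t 2.1
```

Emit:
send_rows:
  motion:
    - {"x": 0, "y": 0, "z": 2.6, "rx": 0, "ry": 0, "rz": 0, "jaw": 5}
    - {"x": 0, "y": 0, "z": 2.6, "rx": 0, "ry": 0, "rz": 0, "jaw": 5}
    - {"x": 0, "y": 0, "z": 2.6, "rx": 0, "ry": 0, "rz": 0, "jaw": 5}
    - {"x": 0, "y": 0, "z": 2.6, "rx": 0, "ry": 0, "rz": 0, "jaw": 5}
    - {"x": 0, "y": 0, "z": 2.6, "rx": 0, "ry": 0, "rz": 0, "jaw": 5}

```text
clock: 2.6
tool_pos: [0.4716, -0.1803, 0.1185]
eef_rot: [0.665, 0.747, -0.0, -0.0]
contact_force: [0.7, -0.5, -0.3]
opening: 0.566
finger_force: 0.0
```

Emit:
send_rows:
  motion:
    - {"x": 0, "y": 0, "z": 1.44, "rx": 0, "ry": 0, "rz": 0, "jaw": 5}
    - {"x": 0, "y": 0, "z": 1.44, "rx": 0, "ry": 0, "rz": 0, "jaw": 5}
    - {"x": 0, "y": 0, "z": 1.44, "rx": 0, "ry": 0, "rz": 0, "jaw": 5}
    - {"x": 0, "y": 0, "z": 1.44, "rx": 0, "ry": 0, "rz": 0, "jaw": 5}
    - {"x": 0, "y": 0, "z": 1.44, "rx": 0, "ry": 0, "rz": 0, "jaw": 5}

```text
clock: 3.1
tool_pos: [0.4718, -0.1802, 0.0469]
eef_rot: [0.665, 0.747, -0.0, -0.0]
contact_force: [0.7, 0.4, 0.2]
opening: 0.565
finger_force: 0.0
```

Emit:
send_rows:
  motion:
    - {"x": 0, "y": 0, "z": 0, "rx": 0, "ry": 0, "rz": 0, "jaw": 2}
    - {"x": 0, "y": 0, "z": 0, "rx": 0, "ry": 0, "rz": 0, "jaw": 0.6}
    - {"x": 0, "y": 0, "z": 0, "rx": 0, "ry": 0, "rz": 0, "jaw": 0.6}
    - {"x": 0, "y": 0, "z": 0, "rx": 0, "ry": 0, "rz": 0, "jaw": 0.6}
    - {"x": 0, "y": 0, "z": 0, "rx": 0, "ry": 0, "rz": 0, "jaw": 0.6}
  grip_force: 12

```text
clock: 3.6
tool_pos: [0.4721, -0.1804, 0.0483]
eef_rot: [0.665, 0.746, 0.0, 0.0]
contact_force: [0.3, -0.1, 0.1]
opening: 0.136
finger_force: 0.0
```

Emit:
send_rows:
  motion:
    - {"x": 0, "y": 0, "z": 0, "rx": 0, "ry": 0, "rz": 0, "jaw": 0.4}
    - {"x": 0, "y": 0, "z": 0, "rx": 0, "ry": 0, "rz": 0, "jaw": 0.4}
    - {"x": 0, "y": 0, "z": 0, "rx": 0, "ry": 0, "rz": 0, "jaw": 0.4}
    - {"x": 0, "y": 0, "z": 0, "rx": 0, "ry": 0, "rz": 0, "jaw": 0.4}
    - {"x": 0, "y": 0, "z": 0, "rx": 0, "ry": 0, "rz": 0, "jaw": 0.4}

```text
clock: 4.1
tool_pos: [0.4721, -0.1803, 0.0481]
eef_rot: [0.665, 0.747, 0.0, 0.0]
contact_force: [-0.8, -1.3, 4.7]
opening: 0.108
finger_force: 12.0
```

Opening is 9.5 mm, so it is the 10 mm bar, and it is held. Next I lift it and turn it by 90°.

Emit:
send_rows:
  motion:
    - {"x": 0, "y": 0, "z": -0.7, "rx": 0, "ry": 0, "rz": 0, "jaw": 0.4}
    - {"x": 0, "y": 0, "z": -1.5, "rx": 0, "ry": 0, "rz": 0, "jaw": 0.4}
    - {"x": 0, "y": 0, "z": -2, "rx": 0, "ry": 0, "rz": 0, "jaw": 0.4}
    - {"x": 0, "y": 0, "z": -2, "rx": 0, "ry": 0, "rz": 0, "jaw": 0.4}
    - {"x": 0, "y": 0, "z": -1, "rx": 0, "ry": 0, "rz": 0, "jaw": 0.4}

```text
clock: 4.6
tool_pos: [0.4721, -0.1803, 0.1212]
eef_rot: [0.665, 0.747, 0.0, 0.001]
contact_force: [-0.2, 0.1, -0.6]
opening: 0.105
finger_force: 12.0
```

Emit:
send_rows:
  motion:
    - {"x": 0, "y": 0, "z": 0, "rx": 0, "ry": 0, "rz": 0.15, "jaw": 0.4}
    - {"x": 0, "y": 0, "z": 0, "rx": 0, "ry": 0, "rz": 0.15, "jaw": 0.4}
    - {"x": 0, "y": 0, "z": 0, "rx": 0, "ry": 0, "rz": 0.15, "jaw": 0.4}
    - {"x": 0, "y": 0, "z": 0, "rx": 0, "ry": 0, "rz": 0.15, "jaw": 0.4}
    - {"x": 0, "y": 0, "z": 0, "rx": 0, "ry": 0, "rz": 0.15, "jaw": 0.4}

```text
clock: 5.1
tool_pos: [0.4715, -0.1801, 0.1195]
eef_rot: [0.894, 0.448, -0.0, -0.0]
contact_force: [0.5, 0.8, -0.7]
opening: 0.108
finger_force: 12.0
```

Emit:
send_rows:
  motion:
    - {"x": 0, "y": 0, "z": 0, "rx": 0, "ry": 0, "rz": 0.15, "jaw": 0.4}
    - {"x": 0, "y": 0, "z": 0, "rx": 0, "ry": 0, "rz": 0.15, "jaw": 0.4}
    - {"x": 0, "y": 0, "z": 0, "rx": 0, "ry": 0, "rz": 0.15, "jaw": 0.4}
    - {"x": 0, "y": 0, "z": 0, "rx": 0, "ry": 0, "rz": 0.15, "jaw": 0.4}
    - {"x": 0, "y": 0, "z": 0, "rx": 0, "ry": 0, "rz": 0.15, "jaw": 0.4}

```text
clock: 5.6
tool_pos: [0.4715, -0.18, 0.1195]
eef_rot: [0.996, 0.09, -0.0, -0.0]
contact_force: [-0.5, 0.6, -0.0]
opening: 0.108
finger_force: 12.0
```

```bash
python3 - <<'E'
from h import *
g=np.load("g.npz");p=g["R"]@(-25,0)+g["t"];print(p)
go(p,.12)
E
```

```text
[531.39968712  75.06107248]
shift(current tool cm) [ 10.45 -24.02  -0.04] shift(target tool) [  8.87 -24.65  -0.05] turn [-0.0004  0.0007  0.0651] t 5.6
```

Emit:
send_rows:
  motion:
    - {"x": 0, "y": 0, "z": 0, "rx": 0, "ry": 0, "rz": 0.065, "jaw": 0.4}
    - {"x": 1.11, "y": -3.08, "z": 0, "rx": 0, "ry": 0, "rz": 0, "jaw": 0.4}
    - {"x": 1.11, "y": -3.08, "z": 0, "rx": 0, "ry": 0, "rz": 0, "jaw": 0.4}
    - {"x": 1.11, "y": -3.08, "z": 0, "rx": 0, "ry": 0, "rz": 0, "jaw": 0.4}
    - {"x": 1.11, "y": -3.08, "z": 0, "rx": 0, "ry": 0, "rz": 0, "jaw": 0.4}

```text
clock: 6.1
tool_pos: [0.5009, -0.0512, 0.1195]
eef_rot: [0.998, 0.06, -0.0, -0.0]
contact_force: [0.4, 0.6, -0.6]
opening: 0.106
finger_force: 12.0
```

Emit:
send_rows:
  motion:
    - {"x": 1.11, "y": -3.08, "z": 0, "rx": 0, "ry": 0, "rz": 0, "jaw": 0.4}
    - {"x": 1.11, "y": -3.08, "z": 0, "rx": 0, "ry": 0, "rz": 0, "jaw": 0.4}
    - {"x": 1.11, "y": -3.08, "z": 0, "rx": 0, "ry": 0, "rz": 0, "jaw": 0.4}
    - {"x": 1.11, "y": -3.08, "z": 0, "rx": 0, "ry": 0, "rz": 0, "jaw": 0.4}
    - {"x": 0, "y": 0, "z": 0, "rx": 0, "ry": 0, "rz": 0, "jaw": 0.4}

```text
clock: 6.6
tool_pos: [0.5309, 0.0818, 0.1193]
eef_rot: [0.998, 0.065, 0.001, -0.002]
contact_force: [0.7, 0.6, -0.9]
opening: 0.106
finger_force: 12.0
```

```bash
python3 - <<'E'
from h import *
from plant import *
g=np.load("g.npz");p=g["R"]@(-25,0)+g["t"]
go(p,.057);print(gx(get_state()["tool_pos"]))
t=snapshot("top");s=snapshot("scene")
pickle.dump((t,s),open("a.pkl","wb"))
o=np.zeros((600,800,3),np.uint8)
o[:600,:400]=crop(t,250,220,80,120,5);o[:600,400:]=crop(s,190,200,80,120,5);cv2.imwrite("pics/c4.png",o)
E
```

```text
shift(current tool cm) [-0.05  0.7   6.23] shift(target tool) [-0.03  0.68  6.23] turn [-0.0042 -0.0014  0.0149] t 6.6
[-18.2299223   -0.28630737]
```

View pics/c4.png

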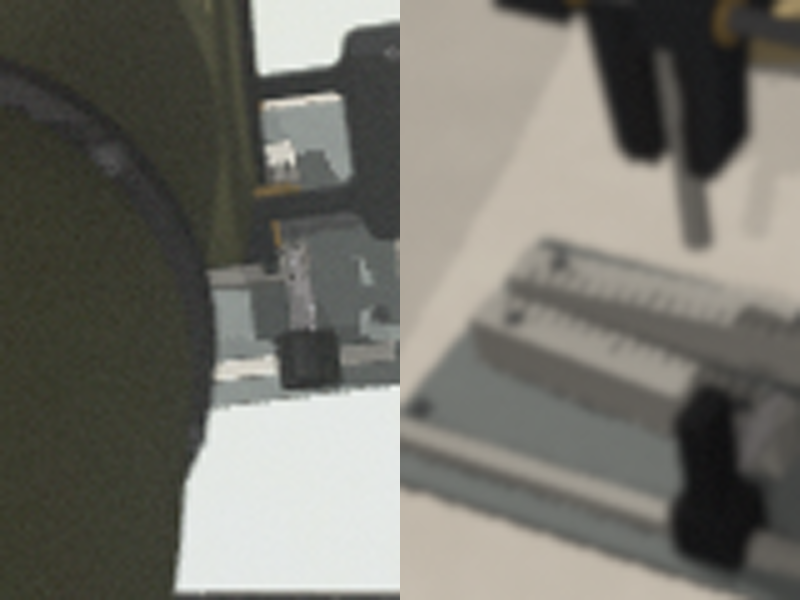

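```bash
python3 - <<'E'
from h import *
t,s=pickle.load(open("a.pkl","rb"))
f=lambda z:(np.array(proj(s,(.5312,.0815,z)))-(190,200))*5+(400,0)
for z in (.072,.12,.155):print(z,f(z).round())
E
```

```text
0.072 [689. 235.]
0.12 [673. 118.]
0.155 [660.  26.]
```

Emit:
send_rows:
  motion:
    - {"x": 0, "y": 0, "z": 0.8, "rx": 0, "ry": 0, "rz": 0, "jaw": 0.4}
    - {"x": 0, "y": 0, "z": 1, "rx": 0, "ry": 0, "rz": 0, "jaw": 0.4}
    - {"x": 0, "y": 0, "z": 1, "rx": 0, "ry": 0, "rz": 0, "jaw": 0.4}
    - {"x": 0, "y": 0, "z": 0.8, "rx": 0, "ry": 0, "rz": 0, "jaw": 0.4}
    - {"x": 0, "y": 0, "z": 0, "rx": 0, "ry": 0, "rz": 0, "jaw": 0.4}

```text
clock: 7.2
tool_pos: [0.5293, 0.0746, 0.0822]
eef_rot: [0.998, 0.06, -0.001, 0.0]
contact_force: [-0.5, -0.9, -0.5]
opening: 0.107
finger_force: 12.0
```

```bash
cat > st.py <<'E'
from h import *
from plant import *
s=get_state();g=np.load("g.npz")
go(g["R"]@(-25,0)+g["t"],.054)
print("gauge",gx(s["tool_pos"]).round(2),s["tool_pos"][2].round(4),"F gauge",(g["R"].T@s["contact_force"][:2]).round(2),s["contact_force"][2].round(2),s["moment"].round(2),s["opening"])
E
python3 st.py
```

```text
shift(current tool cm) [ 0.22 -0.03  2.82] shift(target tool) [ 0.21 -0.03  2.82] turn [0.0002 0.0028 0.0055] t 7.2
gauge [-25.26   2.14] 0.0822 F gauge [-0.82  0.6 ] -0.48 [ 0.03  0.09 -0.  ] 0.10723173840189437
```

Emit:
send_rows:
  motion:
    - {"x": 0.2, "y": 0, "z": 0, "rx": 0, "ry": 0, "rz": 0.005, "jaw": 0.4}
    - {"x": 0, "y": 0, "z": 0.8, "rx": 0, "ry": 0, "rz": 0, "jaw": 0.4}
    - {"x": 0, "y": 0, "z": 0.9, "rx": 0, "ry": 0, "rz": 0, "jaw": 0.4}
    - {"x": 0, "y": 0, "z": 0.7, "rx": 0, "ry": 0, "rz": 0, "jaw": 0.4}
    - {"x": 0, "y": 0, "z": 0.4, "rx": 0, "ry": 0, "rz": 0, "jaw": 0.4}

```text
clock: 7.7
tool_pos: [0.5318, 0.0754, 0.0548]
eef_rot: [0.998, 0.058, -0.001, 0.0]
contact_force: [0.6, -0.5, -0.6]
opening: 0.106
finger_force: 12.0
```

```bash
python3 st.py
```

```text
shift(current tool cm) [-0.04  0.03  0.08] shift(target tool) [-0.04  0.03  0.08] turn [0.0001 0.0012 0.0014] t 7.7
gauge [-24.74  -0.43] 0.0548 F gauge [-0.55 -0.56] -0.56 [ 0.05  0.04 -0.03] 0.1063606172960601
```

Emit:
send_rows:
  motion:
    - {"x": 0, "y": -0.5, "z": 0.08, "rx": 0, "ry": 0, "rz": 0, "jaw": 0.4}
    - {"x": 0, "y": -0.9, "z": 0, "rx": 0, "ry": 0, "rz": 0, "jaw": 0.4}
    - {"x": 0, "y": -0.9, "z": 0, "rx": 0, "ry": 0, "rz": 0, "jaw": 0.4}
    - {"x": 0, "y": -0.9, "z": 0, "rx": 0, "ry": 0, "rz": 0, "jaw": 0.4}
    - {"x": 0, "y": -0.5, "z": 0, "rx": 0, "ry": 0, "rz": 0, "jaw": 0.4}

```text
clock: 8.2
tool_pos: [0.5279, 0.1141, 0.0551]
eef_rot: [0.998, 0.059, 0.0, -0.0]
contact_force: [0.2, -0.3, 0.3]
opening: 0.106
finger_force: 12.0
```

```bash
python3 st.py
```

```text
shift(current tool cm) [-0.11  3.92  0.11] shift(target tool) [-0.1   3.92  0.11] turn [-0.0009 -0.0005  0.0032] t 8.2
gauge [14.18 -0.96] 0.0551 F gauge [-0.33 -0.17] 0.27 [ 0.05 -0.03  0.01] 0.10631533667105628
```

Emit:
send_rows:
  motion:
    - {"x": 0, "y": -0.25, "z": 0, "rx": 0, "ry": 0, "rz": 0, "jaw": 0.4}
    - {"x": 0, "y": -0.25, "z": 0, "rx": 0, "ry": 0, "rz": 0, "jaw": 0.4}
    - {"x": 0, "y": -0.2, "z": 0, "rx": 0, "ry": 0, "rz": 0, "jaw": 0.4}
    - {"x": 0, "y": -0.2, "z": 0, "rx": 0, "ry": 0, "rz": 0, "jaw": 0.4}
    - {"x": 0, "y": 0, "z": 0, "rx": 0, "ry": 0, "rz": 0, "jaw": 0.4}

```text
clock: 8.7
tool_pos: [0.5268, 0.1211, 0.0549]
eef_rot: [0.998, 0.058, -0.0, 0.0]
contact_force: [-0.2, -0.6, -0.2]
opening: 0.108
finger_force: 12.0
```

```bash
python3 st.py
```

```text
shift(current tool cm) [-0.07  4.63  0.09] shift(target tool) [-0.07  4.63  0.09] turn [0.     0.0004 0.0012] t 8.7
gauge [21.3  -0.66] 0.0549 F gauge [-0.58  0.26] -0.24 [0.09 0.07 0.09] 0.10792332068660887
```

Emit:
send_rows:
  motion:
    - {"x": -0.05, "y": -0.2, "z": 0.1, "rx": 0, "ry": 0, "rz": 0, "jaw": 0.4}
    - {"x": 0, "y": -0.25, "z": 0.05, "rx": 0, "ry": 0, "rz": 0, "jaw": 0.4}
    - {"x": 0, "y": -0.25, "z": 0, "rx": 0, "ry": 0, "rz": 0, "jaw": 0.4}
    - {"x": 0, "y": -0.2, "z": 0, "rx": 0, "ry": 0, "rz": 0, "jaw": 0.4}
    - {"x": 0, "y": 0, "z": 0, "rx": 0, "ry": 0, "rz": 0, "jaw": 0.4}

```text
clock: 9.2
tool_pos: [0.525, 0.1304, 0.0533]
eef_rot: [0.998, 0.058, -0.0, -0.0]
contact_force: [-0.3, 0.8, -0.6]
opening: 0.11
finger_force: 12.0
```

```bash
python3 st.py
```

```text
shift(current tool cm) [-0.01  5.57 -0.07] shift(target tool) [ 0.    5.57 -0.07] turn [-0.0002  0.0007  0.0018] t 9.2
gauge [3.069e+01 2.000e-02] 0.0533 F gauge [0.81 0.18] -0.57 [0.13 0.17 0.01] 0.11022338934522342
```

Emit:
send_rows:
  motion:
    - {"x": 0, "y": -0.1, "z": 0, "rx": 0, "ry": 0, "rz": 0, "jaw": 0.4}
    - {"x": 0, "y": -0.1, "z": 0, "rx": 0, "ry": 0, "rz": 0, "jaw": 0.4}
    - {"x": 0, "y": -0.1, "z": 0, "rx": 0, "ry": 0, "rz": 0, "jaw": 0.4}
    - {"x": 0, "y": -0.1, "z": 0, "rx": 0, "ry": 0, "rz": 0, "jaw": 0.4}
    - {"x": 0, "y": 0, "z": 0, "rx": 0, "ry": 0, "rz": 0, "jaw": 0.4}

```text
clock: 9.7
tool_pos: [0.5245, 0.1338, 0.0533]
eef_rot: [0.998, 0.058, -0.0, 0.0]
contact_force: [-2.1, -1.4, -0.3]
opening: 0.107
finger_force: 12.0
```

```bash
python3 st.py
```

```text
shift(current tool cm) [ 0.01  5.92 -0.07] shift(target tool) [ 0.02  5.92 -0.07] turn [0.0003 0.001  0.0012] t 9.7
gauge [34.15  0.18] 0.0533 F gauge [-1.11  2.27] -0.29 [-0.28  0.52 -0.01] 0.10663398598772643
```

Emit:
send_rows:
  motion:
    - {"x": -0.04, "y": -0.1, "z": 0, "rx": 0, "ry": 0, "rz": 0, "jaw": 0.4}
    - {"x": 0, "y": -0.1, "z": 0, "rx": 0, "ry": 0, "rz": 0, "jaw": 0.4}
    - {"x": 0, "y": -0.05, "z": 0, "rx": 0, "ry": 0, "rz": 0, "jaw": 0.4}
    - {"x": 0, "y": -0.05, "z": 0, "rx": 0, "ry": 0, "rz": 0, "jaw": 0.4}
    - {"x": 0, "y": 0, "z": 0, "rx": 0, "ry": 0, "rz": 0, "jaw": 0.4}

```text
clock: 10.2
tool_pos: [0.5239, 0.1368, 0.0534]
eef_rot: [0.998, 0.058, -0.0, 0.0]
contact_force: [-2.7, -1.3, -0.7]
opening: 0.107
finger_force: 12.0
```

```bash
python3 st.py
```

```text
shift(current tool cm) [ 0.03  6.22 -0.06] shift(target tool) [ 0.04  6.22 -0.06] turn [0.0002 0.0006 0.0012] t 10.2
gauge [37.16  0.41] 0.0534 F gauge [-1.02  2.86] -0.66 [-0.37  0.59 -0.03] 0.10665482850529835
```

Emit:
send_rows:
  motion:
    - {"x": -0.05, "y": -0.05, "z": 0, "rx": 0, "ry": 0, "rz": 0, "jaw": 0.4}
    - {"x": 0, "y": -0.05, "z": 0, "rx": 0, "ry": 0, "rz": 0, "jaw": 0.4}
    - {"x": 0, "y": -0.05, "z": 0, "rx": 0, "ry": 0, "rz": 0, "jaw": 0.4}
    - {"x": 0, "y": -0.05, "z": 0, "rx": 0, "ry": 0, "rz": 0, "jaw": 0.4}
    - {"x": 0, "y": 0, "z": 0, "rx": 0, "ry": 0, "rz": 0, "jaw": 0.4}

```text
clock: 10.7
tool_pos: [0.5234, 0.1389, 0.0534]
eef_rot: [0.998, 0.058, -0.0, -0.0]
contact_force: [-2.1, -1.5, 0.0]
opening: 0.11
finger_force: 12.0
```

```bash
python3 st.py
```

```text
shift(current tool cm) [ 0.05  6.43 -0.06] shift(target tool) [ 0.06  6.43 -0.06] turn [-0.      0.      0.0013] t 10.7
gauge [39.32  0.6 ] 0.0534 F gauge [-1.3   2.22] 0.04 [-0.41  0.51  0.01] 0.11040576532051256
```

Emit:
send_rows:
  motion:
    - {"x": -0.03, "y": -0.05, "z": 0, "rx": 0, "ry": 0, "rz": 0, "jaw": 0.4}
    - {"x": 0, "y": -0.05, "z": 0, "rx": 0, "ry": 0, "rz": 0, "jaw": 0.4}
    - {"x": 0, "y": -0.03, "z": 0, "rx": 0, "ry": 0, "rz": 0, "jaw": 0.4}
    - {"x": 0, "y": -0.03, "z": 0, "rx": 0, "ry": 0, "rz": 0, "jaw": 0.4}
    - {"x": 0, "y": 0, "z": 0, "rx": 0, "ry": 0, "rz": 0, "jaw": 0.4}

```text
clock: 11.2
tool_pos: [0.5231, 0.1402, 0.0534]
eef_rot: [0.998, 0.058, 0.0, 0.0]
contact_force: [-1.6, -2.2, -0.2]
opening: 0.105
finger_force: 12.0
```

```bash
python3 st.py
```

```text
shift(current tool cm) [ 0.07  6.56 -0.05] shift(target tool) [ 0.08  6.56 -0.06] turn [ 0.0003 -0.0002  0.001 ] t 11.2
gauge [40.62  0.8 ] 0.0534 F gauge [-1.97  1.86] -0.2 [-0.47  0.37  0.04] 0.10521605576174757
```

Emit:
send_rows:
  motion:
    - {"x": -0.02, "y": -0.04, "z": 0, "rx": 0, "ry": 0, "rz": 0, "jaw": 0.4}
    - {"x": 0, "y": -0.04, "z": 0, "rx": 0, "ry": 0, "rz": 0, "jaw": 0.4}
    - {"x": 0, "y": -0.04, "z": 0, "rx": 0, "ry": 0, "rz": 0, "jaw": 0.4}
    - {"x": 0, "y": -0.03, "z": 0, "rx": 0, "ry": 0, "rz": 0, "jaw": 0.4}
    - {"x": 0, "y": 0, "z": 0, "rx": 0, "ry": 0, "rz": 0, "jaw": 0.4}

```text
clock: 11.7
tool_pos: [0.5229, 0.141, 0.0534]
eef_rot: [0.998, 0.058, 0.0, 0.0]
contact_force: [-0.5, -5.4, 0.6]
opening: 0.107
finger_force: 12.0
```

```bash
python3 st.py
```

```text
shift(current tool cm) [ 0.09  6.65 -0.05] shift(target tool) [ 0.09  6.65 -0.06] turn [ 0.001  -0.0004  0.0005] t 11.7
gauge [41.49  0.89] 0.0534 F gauge [-5.29  1.07] 0.62 [-1.2   0.15  0.01] 0.10722975814231249
```

Emit:
send_rows:
  motion:
    - {"x": -0.01, "y": -0.04, "z": 0, "rx": 0, "ry": 0, "rz": 0, "jaw": 0.4}
    - {"x": 0, "y": -0.04, "z": 0, "rx": 0, "ry": 0, "rz": 0, "jaw": 0.4}
    - {"x": 0, "y": -0.04, "z": 0, "rx": 0, "ry": 0, "rz": 0, "jaw": 0.4}
    - {"x": 0, "y": 0, "z": 0, "rx": 0, "ry": 0, "rz": 0, "jaw": 0.4}
    - {"x": 0, "y": 0, "z": 0, "rx": 0, "ry": 0, "rz": 0, "jaw": 0.4}

```text
clock: 12.2
tool_pos: [0.5229, 0.1415, 0.0535]
eef_rot: [0.998, 0.057, 0.0, 0.001]
contact_force: [0.5, -6.4, -0.3]
opening: 0.109
finger_force: 12.0
```

```bash
python3 st.py
```

```text
shift(current tool cm) [ 0.09  6.7  -0.04] shift(target tool) [ 0.09  6.7  -0.05] turn [ 0.0017 -0.0006 -0.0002] t 12.2
gauge [42.01  0.89] 0.0535 F gauge [-6.41  0.28] -0.31 [-1.47  0.05 -0.02] 0.10933347082685951
```

Emit:
send_rows:
  motion:
    - {"x": 0, "y": 0, "z": 0, "rx": 0, "ry": 0, "rz": 0, "jaw": 1.6}
    - {"x": 0, "y": 0, "z": 0, "rx": 0, "ry": 0, "rz": 0, "jaw": 2.2}
    - {"x": 0, "y": 0, "z": 0, "rx": 0, "ry": 0, "rz": 0, "jaw": 3}
    - {"x": 0, "y": 0, "z": 0, "rx": 0, "ry": 0, "rz": 0, "jaw": 3}
    - {"x": 0, "y": 0, "z": 0, "rx": 0, "ry": 0, "rz": 0, "jaw": 3}

```text
clock: 12.7
tool_pos: [0.5225, 0.1435, 0.0535]
eef_rot: [0.998, 0.058, 0.0, -0.0]
contact_force: [0.7, -0.2, 0.2]
opening: 0.342
finger_force: 0.0
```

```bash
python3 st.py; python3 - <<'E'
from h import *
from plant import *
s=snapshot("scene");pickle.dump(s,open("b.pkl","wb"))
cv2.imwrite("pics/c5.png",crop(s,190,190,100,100,6))
E
```

```text
shift(current tool cm) [ 0.08  6.9  -0.06] shift(target tool) [ 0.1   6.9  -0.05] turn [-0.0005 -0.0005  0.0017] t 12.7
gauge [44.05  0.96] 0.0535 F gauge [-0.29 -0.69] 0.23 [ 0.03 -0.    0.01] 0.34196259864491935
```

View pics/c5.png

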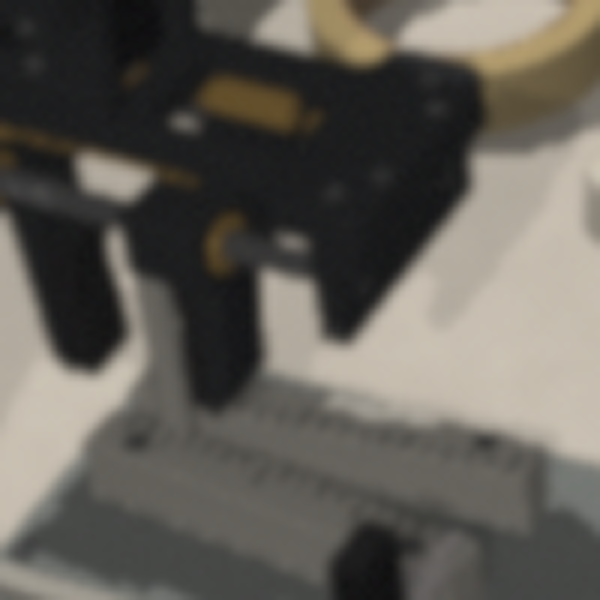

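The bar stands upright and wedged, with the fingers clear on both sides. Next: rise and move to the cursor fin.

Emit:
send_rows:
  motion:
    - {"x": 0, "y": 0.2, "z": 0, "rx": 0, "ry": 0, "rz": 0, "jaw": 4}
    - {"x": 0, "y": 0, "z": -1.5, "rx": 0, "ry": 0, "rz": 0, "jaw": 4}
    - {"x": 0, "y": 0, "z": -3, "rx": 0, "ry": 0, "rz": 0, "jaw": 4.5}
    - {"x": 0, "y": 0, "z": -3, "rx": 0, "ry": 0, "rz": 0, "jaw": 4.5}
    - {"x": 0, "y": 0, "z": -1.5, "rx": 0, "ry": 0, "rz": 0, "jaw": 4.5}

```text
clock: 13.25
tool_pos: [0.5238, 0.141, 0.1467]
eef_rot: [0.998, 0.058, 0.002, -0.0]
contact_force: [1.3, 0.2, 0.2]
opening: 0.514
finger_force: 0.0
```

Emit:
send_rows:
  motion:
    - {"x": -0.8, "y": 1.5, "z": 0, "rx": 0, "ry": 0, "rz": 0, "jaw": 4.5}
    - {"x": -1.7, "y": 2.8, "z": 0, "rx": 0, "ry": 0, "rz": 0, "jaw": 4.5}
    - {"x": -1.8, "y": 2.8, "z": 0, "rx": 0, "ry": 0, "rz": 0, "jaw": 4.5}
    - {"x": -1.7, "y": 2.8, "z": 0, "rx": 0, "ry": 0, "rz": 0, "jaw": 4.5}
    - {"x": 0, "y": 0, "z": 0, "rx": 0, "ry": 0, "rz": 0, "jaw": 4.5}

```text
clock: 13.75
tool_pos: [0.4704, 0.0294, 0.1432]
eef_rot: [0.999, 0.054, -0.003, 0.002]
contact_force: [0.5, -0.1, 0.3]
opening: 0.512
finger_force: 0.0
```

```bash
cat >> st.py <<'E'
print("fin:");go(g["R"]@(-56.7,60.5)+g["t"],.048)
E
python3 st.py; python3 - <<'E'
from h import *
from plant import *
s=snapshot("scene");t=snapshot("top");pickle.dump((t,s),open("c.pkl","wb"))
o=np.zeros((600,800,3),np.uint8)
o[:600,:400]=crop(t,240,210,80,120,5);o[:600,400:]=crop(s,190,190,80,120,5);cv2.imwrite("pics/c6.png",o)
E
```

```text
shift(current tool cm) [ 6.61 -3.92  8.87] shift(target tool) [ 6.58 -3.84  8.92] turn [ 0.0033  0.0058 -0.0071] t 13.75
gauge [-63.4   65.84] 0.1432 F gauge [-0.19 -0.52] 0.25 [-0.    0.01  0.01] 0.5116488348905253
fin:
shift(current tool cm) [ 0.58 -0.71  9.51] shift(target tool) [ 0.53 -0.67  9.52] turn [ 0.0033  0.0058 -0.0071] t 13.75
```

View pics/c6.png

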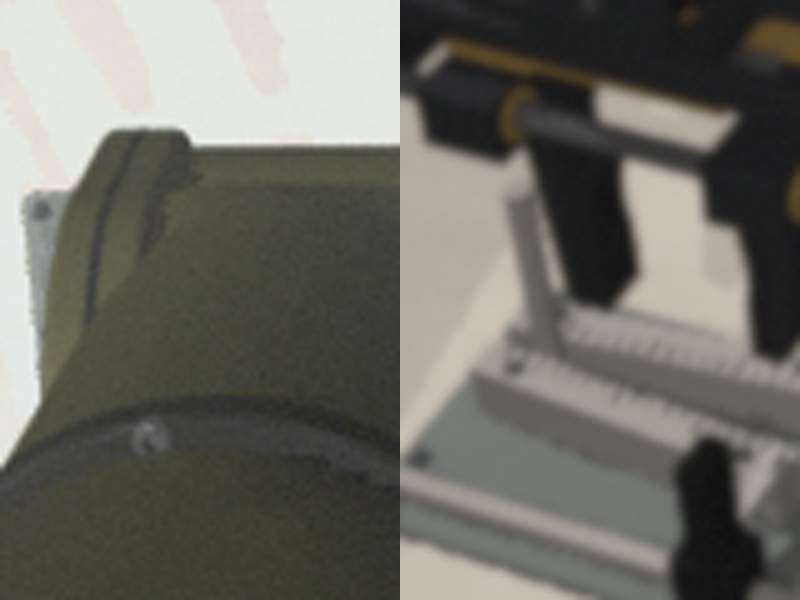

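```bash
python3 - <<'E'
from h import *
t,s=pickle.load(open("c.pkl","rb"))
C=lambda u,v:(190+(u-400+.5)/5-.5,190+(v+.5)/5-.5)
p=P(s,*C(519,188),.095);print("top gauge",gx(p))
for z in(.095,.06,.03):print((np.array(proj(s,(p[0],p[1],z)))-190)*5+(400,0))
b=P(s,*C(718,446),.068);print("fin top",gx(b))
E
python3 st.py
```

```text
top gauge [40.73106003  0.11625079]
[517. 186.]
[532.97492083 268.64021596]
[546.00661551 336.05476373]
fin top [-58.20286623  55.38778075]
shift(current tool cm) [ 6.23 -3.42  8.91] shift(target tool) [ 6.23 -3.41  8.92] turn [ 0.0004  0.0013 -0.0015] t 13.85
gauge [-59.1   62.26] 0.1432 F gauge [-0.29 -0.74] -0.23 [ 0.05 -0.05  0.07] 0.5127808350294211
fin:
shift(current tool cm) [ 0.19 -0.24  9.52] shift(target tool) [ 0.18 -0.24  9.52] turn [ 0.0004  0.0013 -0.0015] t 13.85
```

Emit:
send_rows:
  motion:
    - {"x": 0, "y": 0, "z": 0.8, "rx": 0, "ry": 0, "rz": 0, "jaw": 4.5}
    - {"x": 0, "y": 0, "z": 1.2, "rx": 0, "ry": 0, "rz": 0, "jaw": 4.5}
    - {"x": 0, "y": 0, "z": 1.2, "rx": 0, "ry": 0, "rz": 0, "jaw": 4.5}
    - {"x": 0, "y": 0, "z": 0.8, "rx": 0, "ry": 0, "rz": 0, "jaw": 4.5}
    - {"x": 0, "y": 0, "z": 0, "rx": 0, "ry": 0, "rz": 0, "jaw": 4.5}

```text
clock: 14.35
tool_pos: [0.4739, 0.0365, 0.1021]
eef_rot: [0.998, 0.059, -0.001, -0.0]
contact_force: [-0.8, -0.2, -0.2]
opening: 0.514
finger_force: 0.0
```

```bash
python3 st.py
```

```text
shift(current tool cm) [ 6.17 -3.16  4.8 ] shift(target tool) [ 6.15 -3.18  4.81] turn [-0.0003  0.002   0.0027] t 14.35
gauge [-56.78  61.49] 0.1021 F gauge [-0.07  0.84] -0.22 [ 0.03  0.06 -0.  ] 0.5137848966887547
fin:
shift(current tool cm) [ 0.11 -0.01  5.41] shift(target tool) [ 0.1  -0.01  5.41] turn [-0.0003  0.002   0.0027] t 14.35
```

Emit:
send_rows:
  motion:
    - {"x": 0.1, "y": 0, "z": 1, "rx": 0, "ry": 0, "rz": 0, "jaw": 4.5}
    - {"x": 0, "y": 0, "z": 1.4, "rx": 0, "ry": 0, "rz": 0, "jaw": 4.5}
    - {"x": 0, "y": 0, "z": 1.5, "rx": 0, "ry": 0, "rz": 0, "jaw": 4.5}
    - {"x": 0, "y": 0, "z": 1, "rx": 0, "ry": 0, "rz": 0, "jaw": 4.5}
    - {"x": 0, "y": 0, "z": 0.5, "rx": 0, "ry": 0, "rz": 0, "jaw": 4.5}

```text
clock: 14.85
tool_pos: [0.4753, 0.0359, 0.0485]
eef_rot: [0.998, 0.058, -0.0, 0.0]
contact_force: [-0.5, -0.5, 0.5]
opening: 0.507
finger_force: 0.0
```

Emit:
send_rows:
  motion:
    - {"x": 0, "y": 0, "z": 0, "rx": 0, "ry": 0, "rz": 0, "jaw": 2.5}
    - {"x": 0, "y": 0, "z": 0, "rx": 0, "ry": 0, "rz": 0, "jaw": 1.6}
    - {"x": 0, "y": 0, "z": 0, "rx": 0, "ry": 0, "rz": 0, "jaw": 0.6}
    - {"x": 0, "y": 0, "z": 0, "rx": 0, "ry": 0, "rz": 0, "jaw": 0.6}
    - {"x": 0, "y": 0, "z": 0, "rx": 0, "ry": 0, "rz": 0, "jaw": 0.6}
  grip_force: 10

```text
clock: 15.35
tool_pos: [0.4758, 0.0362, 0.0498]
eef_rot: [0.998, 0.058, 0.0, -0.0]
contact_force: [0.1, 1.9, 2.8]
opening: 0.135
finger_force: 10.0
```

Emit:
send_rows:
  motion:
    - {"x": 0, "y": 0, "z": 0, "rx": 0, "ry": 0, "rz": 0, "jaw": 0.6}
    - {"x": 0, "y": 0, "z": 0, "rx": 0, "ry": 0, "rz": 0, "jaw": 0.6}
    - {"x": 0, "y": 0, "z": 0, "rx": 0, "ry": 0, "rz": 0, "jaw": 0.6}
    - {"x": 0, "y": 0, "z": 0, "rx": 0, "ry": 0, "rz": 0, "jaw": 0.6}
    - {"x": 0, "y": 0, "z": 0, "rx": 0, "ry": 0, "rz": 0, "jaw": 0.6}

```text
clock: 15.85
tool_pos: [0.4758, 0.0362, 0.0498]
eef_rot: [0.998, 0.058, 0.0, -0.0]
contact_force: [-0.6, 1.4, 5.8]
opening: 0.137
finger_force: 10.0
```

```bash
python3 st.py
```

```text
shift(current tool cm) [ 5.98 -3.22 -0.41] shift(target tool) [ 5.97 -3.23 -0.42] turn [-0.0003 -0.001   0.0016] t 15.85
gauge [-57.27  59.7 ] 0.0498 F gauge [1.44 0.45] 5.77 [0.31 0.05 0.02] 0.13651909820895974
fin:
shift(current tool cm) [-0.08 -0.06  0.18] shift(target tool) [-0.08 -0.06  0.18] turn [-0.0003 -0.001   0.0016] t 15.85
```

Emit:
send_rows:
  motion:
    - {"x": 0, "y": -0.5, "z": 0, "rx": 0, "ry": 0, "rz": 0, "jaw": 0.6}
    - {"x": 0, "y": -1, "z": 0, "rx": 0, "ry": 0, "rz": 0, "jaw": 0.6}
    - {"x": 0, "y": -1, "z": 0, "rx": 0, "ry": 0, "rz": 0, "jaw": 0.6}
    - {"x": 0, "y": -1, "z": 0, "rx": 0, "ry": 0, "rz": 0, "jaw": 0.6}
    - {"x": 0, "y": -1, "z": 0, "rx": 0, "ry": 0, "rz": 0, "jaw": 0.6}

```text
clock: 16.35
tool_pos: [0.4706, 0.0801, 0.0498]
eef_rot: [0.998, 0.057, 0.0, 0.001]
contact_force: [0.6, -1.6, 7.1]
opening: 0.133
finger_force: 10.0
```

Emit:
send_rows:
  motion:
    - {"x": 0, "y": -1, "z": 0, "rx": 0, "ry": 0, "rz": 0, "jaw": 0.6}
    - {"x": 0, "y": -1, "z": 0, "rx": 0, "ry": 0, "rz": 0, "jaw": 0.6}
    - {"x": 0, "y": -1, "z": 0, "rx": 0, "ry": 0, "rz": 0, "jaw": 0.6}
    - {"x": 0, "y": -0.7, "z": 0, "rx": 0, "ry": 0, "rz": 0, "jaw": 0.6}
    - {"x": 0, "y": -0.3, "z": 0, "rx": 0, "ry": 0, "rz": 0, "jaw": 0.6}

```text
clock: 16.85
tool_pos: [0.4658, 0.1205, 0.0498]
eef_rot: [0.998, 0.058, 0.0, 0.0]
contact_force: [0.3, -2.3, 6.9]
opening: 0.135
finger_force: 10.0
```

Emit:
send_rows:
  motion:
    - {"x": 0, "y": -0.3, "z": 0, "rx": 0, "ry": 0, "rz": 0, "jaw": 0.6}
    - {"x": 0, "y": -0.3, "z": 0, "rx": 0, "ry": 0, "rz": 0, "jaw": 0.6}
    - {"x": 0, "y": -0.2, "z": 0, "rx": 0, "ry": 0, "rz": 0, "jaw": 0.6}
    - {"x": 0, "y": 0, "z": 0, "rx": 0, "ry": 0, "rz": 0, "jaw": 0.6}
    - {"x": 0, "y": 0, "z": 0, "rx": 0, "ry": 0, "rz": 0, "jaw": 0.6}

```text
clock: 17.35
tool_pos: [0.4649, 0.1281, 0.0498]
eef_rot: [0.998, 0.058, 0.0, 0.0]
contact_force: [-1.1, -0.6, 6.1]
opening: 0.132
finger_force: 10.0
```

```bash
python3 st.py
```

```text
shift(current tool cm) [ 6.    6.04 -0.41] shift(target tool) [ 6.    6.03 -0.42] turn [ 0.0003 -0.0007  0.001 ] t 17.35
gauge [35.3  60.03] 0.0498 F gauge [-0.48  1.14] 6.1 [-0.1   0.1   0.04] 0.13200999364550242
fin:
shift(current tool cm) [-0.06  9.2   0.19] shift(target tool) [-0.05  9.2   0.18] turn [ 0.0003 -0.0007  0.001 ] t 17.35
```

Emit:
send_rows:
  motion:
    - {"x": 0, "y": -0.2, "z": 0, "rx": 0, "ry": 0, "rz": 0, "jaw": 0.6}
    - {"x": 0, "y": -0.2, "z": 0, "rx": 0, "ry": 0, "rz": 0, "jaw": 0.6}
    - {"x": 0, "y": -0.15, "z": 0, "rx": 0, "ry": 0, "rz": 0, "jaw": 0.6}
    - {"x": 0, "y": 0, "z": 0, "rx": 0, "ry": 0, "rz": 0, "jaw": 0.6}
    - {"x": 0, "y": 0, "z": 0, "rx": 0, "ry": 0, "rz": 0, "jaw": 0.6}

```text
clock: 17.85
tool_pos: [0.4643, 0.1334, 0.0498]
eef_rot: [0.998, 0.058, 0.0, 0.0]
contact_force: [-0.2, -1.0, 6.7]
opening: 0.14
finger_force: 10.0
```

```bash
python3 st.py
```

```text
shift(current tool cm) [ 6.    6.57 -0.41] shift(target tool) [ 6.    6.56 -0.42] turn [ 0.0005 -0.0007  0.0007] t 17.85
gauge [40.63 60.02] 0.0498 F gauge [-0.97  0.3 ] 6.74 [-0.08  0.04  0.07] 0.13955669769884282
fin:
shift(current tool cm) [-0.06  9.73  0.19] shift(target tool) [-0.05  9.73  0.18] turn [ 0.0005 -0.0007  0.0007] t 17.85
```

Emit:
send_rows:
  motion:
    - {"x": 0, "y": 0, "z": 0, "rx": 0, "ry": 0, "rz": 0, "jaw": 1.8}
    - {"x": 0, "y": 0, "z": 0, "rx": 0, "ry": 0, "rz": 0, "jaw": 2.5}
    - {"x": 0, "y": 0, "z": 0, "rx": 0, "ry": 0, "rz": 0, "jaw": 3.5}
    - {"x": 0, "y": 0, "z": 0, "rx": 0, "ry": 0, "rz": 0, "jaw": 3.5}
    - {"x": 0, "y": 0, "z": -1, "rx": 0, "ry": 0, "rz": 0, "jaw": 3.5}

```text
clock: 18.35
tool_pos: [0.4633, 0.1335, 0.0589]
eef_rot: [0.998, 0.058, -0.001, 0.0]
contact_force: [-0.3, -0.1, 0.5]
opening: 0.394
finger_force: 0.0
```

Emit:
send_rows:
  motion:
    - {"x": 0, "y": 0, "z": -2, "rx": 0, "ry": 0, "rz": 0, "jaw": 3.5}
    - {"x": 0, "y": 0, "z": -3, "rx": 0, "ry": 0, "rz": 0, "jaw": 3.5}
    - {"x": 0, "y": 0, "z": -3, "rx": 0, "ry": 0, "rz": 0, "jaw": 3.5}
    - {"x": 0, "y": 0, "z": -3, "rx": 0, "ry": 0, "rz": 0, "jaw": 3.5}
    - {"x": 0, "y": 0, "z": -1, "rx": 0, "ry": 0, "rz": 0, "jaw": 3.5}

```text
clock: 18.85
tool_pos: [0.4652, 0.1339, 0.1824]
eef_rot: [0.998, 0.058, 0.002, -0.001]
contact_force: [-0.6, -0.1, -0.1]
opening: 0.396
finger_force: 0.0
```

Emit:
send_rows:
  motion:
    - {"x": 0, "y": 3, "z": 0, "rx": 0, "ry": 0, "rz": 0, "jaw": 3.5}
    - {"x": 0, "y": 4.5, "z": 0, "rx": 0, "ry": 0, "rz": 0, "jaw": 3.5}
    - {"x": 0, "y": 4.5, "z": 0, "rx": 0, "ry": 0, "rz": 0, "jaw": 3.5}
    - {"x": 0, "y": 4.5, "z": 0, "rx": 0, "ry": 0, "rz": 0, "jaw": 3.5}
    - {"x": 0, "y": 3, "z": 0, "rx": 0, "ry": 0, "rz": 0, "jaw": 3.5}

```text
clock: 19.35
tool_pos: [0.4861, -0.0637, 0.1793]
eef_rot: [0.998, 0.056, -0.0, 0.001]
contact_force: [0.7, 0.6, 0.5]
opening: 0.396
finger_force: 0.0
```

```bash
python3 st.py; python3 - <<'E'
from h import *
from plant import *
s=snapshot("scene");t=snapshot("top");w=snapshot("wrist");pickle.dump((t,s,w),open("e.pkl","wb"))
for d in (t,s,w): print([np.round(proj(d,(*(np.load("g.npz")["R"]@p[:2]+np.load("g.npz")["t"])/1e3,p[2])),1) for p in((41,0,.03),(41,60,.03))])
o=np.zeros((600,800,3),np.uint8)
o[:250,:400]=crop(t,245,250,80,50,5);o[:250,400:]=crop(s,190,235,80,50,5)
o[260:560,:400]=cv2.resize(w["img"][:,:,::-1],(400,300));cv2.imwrite("pics/c7.png",o)
E
```

```text
shift(current tool cm) [  6.06 -13.3   12.51] shift(target tool) [  6.08 -13.27  12.53] turn [ 0.0014  0.0006 -0.0024] t 19.35
gauge [-157.65   60.85] 0.1793 F gauge [ 0.56 -0.76] 0.49 [-0.04 -0.   -0.  ] 0.39593682638487754
fin:
shift(current tool cm) [  0.02 -10.11  13.11] shift(target tool) [  0.03 -10.1   13.13] turn [ 0.0014  0.0006 -0.0024] t 19.35
[array([260.9, 267.3]), array([263.9, 297.1])]
[array([219.1, 257.1]), array([199.4, 280.8])]
[array([ 45.9, 150.5]), array([ 62.9, 227.9])]
```

View pics/c7.png

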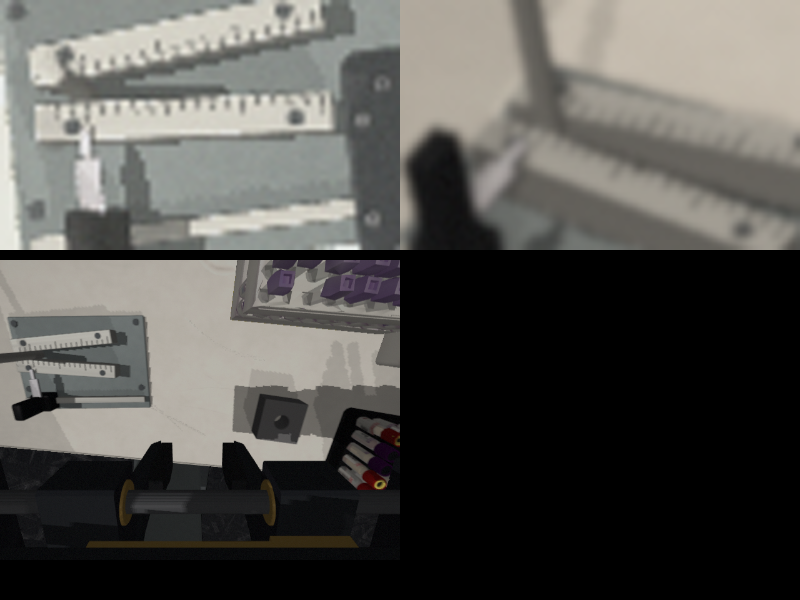

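```bash
python3 - <<'E'
from h import *
from plant import *
t,s,w=pickle.load(open("e.pkl","rb"));st=get_state()
E=w["extrinsics"];g=np.load("g.npz")
R=Ro.from_quat(st["eef_rot"])
print("cam in tool",R.inv().apply(E[:3,3]-st["tool_pos"]),"look dir in tool",R.inv().apply(-E[:3,2]),"fov",w["vertical_fov"],E[:3,3])
E
```

```text
cam in tool [ 0.0761924   0.00361927 -0.13581573] look dir in tool [-2.98416435e-01  6.82522728e-04  9.54435522e-01] fov 66.03478422683965 [ 0.56236817 -0.05749489  0.31497642]
```

Emit:
send_rows:
  motion:
    - {"x": -0.4, "y": -3, "z": 0, "rx": 0, "ry": 0, "rz": 0, "jaw": 3.5}
    - {"x": -0.4, "y": -4.5, "z": 0, "rx": 0, "ry": 0, "rz": 0, "jaw": 3.5}
    - {"x": -0.4, "y": -4.5, "z": 0, "rx": 0, "ry": 0, "rz": 0, "jaw": 3.5}
    - {"x": -0.4, "y": -4.5, "z": 0, "rx": 0, "ry": 0, "rz": 0, "jaw": 3.5}
    - {"x": -0.4, "y": -3.2, "z": 0, "rx": 0, "ry": 0, "rz": 0, "jaw": 3.5}

```text
clock: 20.0
tool_pos: [0.442, 0.1383, 0.1791]
eef_rot: [0.998, 0.061, -0.001, -0.001]
contact_force: [0.8, -0.1, 0.2]
opening: 0.401
finger_force: 0.0
```

Emit:
send_rows:
  motion:
    - {"x": 0, "y": 0, "z": 1, "rx": 0, "ry": 0, "rz": 0, "jaw": 3.5}
    - {"x": 0, "y": 0, "z": 2, "rx": 0, "ry": 0, "rz": 0, "jaw": 3.5}
    - {"x": 0, "y": 0, "z": 2, "rx": 0, "ry": 0, "rz": 0, "jaw": 3.5}
    - {"x": 0, "y": 0, "z": 1, "rx": 0, "ry": 0, "rz": 0, "jaw": 3.5}
    - {"x": 0, "y": 0, "z": 0, "rx": 0, "ry": 0, "rz": 0, "jaw": 3.5}

```text
clock: 20.5
tool_pos: [0.4428, 0.1332, 0.1182]
eef_rot: [0.998, 0.058, -0.002, 0.0]
contact_force: [0.4, -0.1, 0.0]
opening: 0.399
finger_force: 0.0
```

```bash
python3 st.py; python3 - <<'E'
from h import *
from plant import *
w=snapshot("wrist");w=snapshot("wrist");pickle.dump(w,open("w.pkl","wb"));g=np.load("g.npz")
print("cam gauge",gx(w["extrinsics"][:3,3]),w["extrinsics"][2,3])
for p in((41,0,.095),(41,0,.03),(41,16,.0315),(41,60,.068),(75,3.4,.027)):print(p,np.round(proj(w,(*(g["R"]@p[:2]+g["t"])/1e3,p[2])),1))
E
```

```text
shift(current tool cm) [8.14 6.79 6.4 ] shift(target tool) [8.13 6.78 6.42] turn [0.0005 0.0032 0.0014] t 20.5
gauge [42.84 81.33] 0.1182 F gauge [-0.1  -0.43] 0.04 [0.02 0.03 0.05] 0.39934326872624226
fin:
shift(current tool cm) [2.09 9.95 7.02] shift(target tool) [2.08 9.95 7.02] turn [0.0005 0.0032 0.0014] t 20.5
cam gauge [42.48542544  4.07894602] 0.254473304221867
(41, 0, 0.095) [319.1 115.4]
(41, 0, 0.03) [318.1 118.4]
(41, 16, 0.0315) [318.  147.2]
(41, 60, 0.068) [318.2 237.1]
(75, 3.4, 0.027) [260.1 124.6]
```

```bash
python3 - <<'E'
from h import *
w=pickle.load(open("w.pkl","rb"))
cv2.imwrite("pics/c8.png",crop(w,255,85,130,100,6))
E
```

```text
(no output)
```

View pics/c8.png

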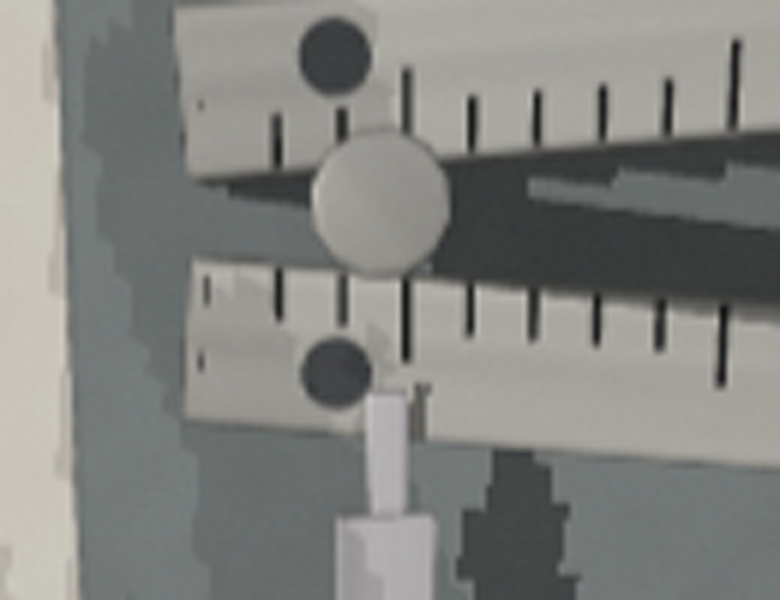

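The bar's top disc is centred at (380,202) in the crop and the pointer at about (386–391, 393–515). The major tick line is at 407 px, and the tick pitch is 65 px. Next I measure the bar's lean and the two positions numerically.

```bash
python3 - <<'E'
from h import *
w=pickle.load(open("w.pkl","rb"));t,s,_=pickle.load(open("e.pkl","rb"));g=np.load("g.npz")
C=lambda u,v:(255+(u+.5)/6-.5,85+(v+.5)/6-.5)
for n,u,v,z in(("bar top",380,202,.095),("ptr tip",386.5,393,.0315),("ptr base",390.5,512,.0315),("ptr wide",386,540,.0315),("tick lo",407,280,.027),("tick hi",407,125,.027),("tick15 lo",723,310,.027),("tick15 hi",735,125,.027),("rail end lo",192,262,.027),("rail end hi",190,180,.027)):
    print(n,gx(P(w,*C(u,v),z)).round(2))
I=cv2.cvtColor(s["img"],cv2.COLOR_RGB2GRAY).astype(float)
bt=gx(P(w,*C(380,202),.095))
X=lambda z,dx=0:(*(g["R"]@(bt+(dx,0))+g["t"])/1e3,z)
for z in np.arange(.035,.095,.006):
    u,v=proj(s,X(z));r=I[int(round(v)),int(u)-9:int(u)+10]
    gr=np.diff(r);print(round(z,3),round(u,1),round(v,1),int(u)-9,r.astype(int))
u0=proj(s,X(.06))[0];print("px per mm",proj(s,X(.06,1))[0]-u0)
W=cv2.cvtColor(w["img"],cv2.COLOR_RGB2GRAY)
print(W[124:134,306:332])
E
```

```text
bar top [41.5   1.12]
ptr tip [40.42 17.66]
ptr base [39.98 29.15]
ptr wide [40.41 31.91]
tick lo [38.4   7.13]
tick hi [38.5  -7.18]
tick15 lo [7.19 9.93]
tick15 hi [ 6.89 -7.21]
rail end lo [59.51  5.46]
rail end hi [59.53 -2.15]
0.035 218.1 255.3 209 [179 170 151 135 131 132 122 108 100  97  93  88  92 110 120 128 139 144
 146]
0.041 217.5 252.6 208 [174 176 177 177 170 161 149 131 110  99  95  90  83  80  89 109 128 142
 150]
0.047 217.0 249.9 208 [172 173 173 174 176 172 153 123 103  97  93  87  83  86  93 106 116 122
 125]
0.053 216.5 247.2 207 [172 172 171 170 171 170 160 136 111  99  95  91  99 126 155 167 173 178
 177]
0.059 216.0 244.4 206 [171 171 171 170 170 169 162 143 117 101  96  93  97 126 165 184 189 189
 188]
0.065 215.4 241.7 206 [170 170 170 170 170 169 158 134 110  99  95  93 104 138 171 186 188 189
 188]
0.071 214.9 238.9 205 [169 169 170 170 170 169 163 144 117 101  97  93  95 121 157 179 186 188
 189]
0.077 214.3 236.1 205 [169 170 169 170 170 168 155 128 105  97  93  91 103 135 159 170 176 181
 186]
0.083 213.8 233.2 204 [172 172 170 170 171 169 160 137 112 1
[... 562 characters left out ...]
45 143 141
  137 122  93  62  60  61  59  59]
 [101 102 101 101  95 115 128 140 145 146 146 145 145 144 146 142 141 132
  118  98  78  59  58  60  59  60]
 [103 104 105 102  99  95  99 119 130 139 143 141 140 137 136 134 128 106
   90  98 106  58  59  60  60  61]
 [154 149 151 146 142 112  96 124 124 127 131 126 125 121 118 115  95  75
   90  91  93  64  63  60  61  62]
 [175 173 174 173 169 102  68 165 160 145 136 134 133 129 136 128  58  86
  113 111 109 100  99  89  81  80]
 [172 173 173 173 173 100  67 174 175 173 173 173 176 174 175 172  28  97
  168 165 164 155 152 142 133 131]
 [170 170 170 172 170  97  67 173 171 174 173 173 173 172 173 170  27 101
  174 173 174 174 175 174 174 174]]
```

Emit:
send_rows:
  motion:
    - {"x": -0.6, "y": 0.1, "z": 0, "rx": 0, "ry": 0, "rz": 0, "jaw": 3.5}
    - {"x": -1.4, "y": 0, "z": 0, "rx": 0, "ry": 0, "rz": 0, "jaw": 3.5}
    - {"x": -1.4, "y": 0, "z": 0, "rx": 0, "ry": 0, "rz": 0, "jaw": 3.5}
    - {"x": -0.6, "y": 0, "z": 0, "rx": 0, "ry": 0, "rz": 0, "jaw": 3.5}
    - {"x": 0, "y": 0, "z": 0, "rx": 0, "ry": 0, "rz": 0, "jaw": 3.5}

```text
clock: 21.1
tool_pos: [0.4036, 0.1276, 0.1199]
eef_rot: [0.998, 0.058, -0.0, -0.0]
contact_force: [-0.6, -0.2, 0.2]
opening: 0.396
finger_force: 0.0
```

```bash
python3 - <<'E'
from h import *
from plant import *
snapshot("wrist");snapshot("wrist");w=snapshot("wrist");pickle.dump(w,open("w2.pkl","wb"));g=np.load("g.npz")
print("cam gauge",gx(w["extrinsics"][:3,3]),w["extrinsics"][2,3])
W=cv2.cvtColor(w["img"],cv2.COLOR_RGB2GRAY)
A=lambda x,y,z:proj(w,(*(g["R"]@(x,y)+g["t"])/1e3,z))
for z in(.095,.08,.065,.05,.04,.033):
    u,v=A(41,-5 if 0 else 0,z);v=int(round(v));u=int(round(u));print("bar z",z,v,u-13,W[v,u-13:u+14])
for y in(16,18,20,22,24,28,32):
    u,v=A(41,y,.0315);v=int(round(v));u=int(round(u));print("ptr y",y,v,u-13,W[v,u-13:u+14])
E
```

```text
cam gauge [41.5935856  43.08767406] 0.2554724913901552
bar z 0.095 8 304 [139 180 174 174 174 172 170 168 167 166 164 164 165 164 163 163 161 162
 161 161 162 161 161 155 109 191 191]
bar z 0.08 19 304 [ 84  98 180 186 174 172 173 172 171 171 170 170 169 169 166 167 163 163
 160 160 158 154 137  74  62 162 184]
bar z 0.065 29 304 [171 157  92  87  82  78  74  72  71  66  63  62  61  59  57  57  58  57
  58  57  56  56  58  64 168 189 190]
bar z 0.05 36 304 [171 171 139  90  85  80  76  72  69  67  63  61  62  58  58  58  58  58
  59  58  58  58  61 130 182 181 180]
bar z 0.04 41 304 [70 65 57 83 87 83 79 74 72 65 63 62 57 59 59 59 58 60 59 59 58 64 72 80
 72 78 79]
bar z 0.033 44 304 [61 60 58 74 90 83 78 75 71 68 63 60 59 60 58 59 60 59 59 64 78 74 67 59
 59 61 61]
ptr y 16 76 304 [ 71  72  72  79  80  79  78  73  72  71  72 115 168 168 168 179 178 160
 184 183 182 184 183 184 182 184 183]
ptr y 18 80 304 [ 93  74  74  79  78  81  80  78  80  80  74 208 191 191 191 189 189 182
 190 112 112 115 189 190 189 190 189]
ptr y 20 84 304 [173 173 186 166 134 141 136 157 190 173 140 215 203 201 200 200 198 176
 113 113 115 191 192 192 192 192 192]
ptr y 22 88 304 [111 116 119 120 126 148 153 158 158 146 132 216 202 202 201 200 199 174
 112 110 111 186 185 187 189 189 189]
ptr y 24 92 304 [101  87  85  85  84  82  84  84  83  77  81 214 203 201 201 201 198 174
  79  79  79  79  81  77  79  79  80]
ptr y 28 99 304 [122 121 121 122 123 121 122 121 120 120 121 190 203 202 201 200 199 172
 133 133 135 133 134 133 134 133 134]
ptr y 32 107 304 [122 122 122 122 123 145 177 174 173 176 180 199 202 201 200 198 199 198
 197 196 195 194 180 107 133 134 133]
```

```bash
python3 - <<'E'
from h import *
w=pickle.load(open("w2.pkl","rb"))
for n,u,v,z in(("bar65",316.5,29,.065),("bar50",316.5,36,.05),("bar33",316.55,44,.033),("ptr84",317.85,84,.0315),("ptr92",317.85,92,.0315),("ptr99",317.85,99,.0315)):print(n,gx(P(w,u,v,z)).round(2))
I=w["img"];G=cv2.cvtColor(I,cv2.COLOR_RGB2GRAY);print(G[107:116:2,300:335]);print(G[24:50:3,300:334])
E
python3 st.py|tail -1
```

```text
bar65 [41.29  0.16]
bar50 [41.26 -0.13]
bar33 [41.19  0.15]
ptr84 [40.43 19.98]
ptr92 [40.41 24.15]
ptr99 [40.4  27.83]
[[122 123 123 123 122 122 122 122 123 145 177 174 173 176 180 199 202 201
  200 198 199 198 197 196 195 194 180 107 133 134 133 132 132 132 133]
 [123 123 123 123 122 122 121 120 120 135 176 174 173 175 179 199 202 201
  200 200 200 199 197 196 195 195 179 107 133 134 134 132  80  80 120]
 [123 123 122 122 123 123 122 122 120 135 177 174 173 175 180 200 201 201
  200 198 199 199 198 197 195 193 179 107 134 134 133 132  80  80  80]
 [123 122 122 123 122 121 122 122 121 133 178 172 174 176 179 181 196 196
  201 199 199 198 198 196 195 192 177 106 133 133 132 133  80  82  80]
 [122 121 123 120 122 121 121 121 122 134 178 175 174 176 180 180 182 183
  199 199 198 198 196 197 196 194 175 104 133 133 132  79  79  81  80]]
[[166 166 165 163 133  85  86  85  82  82 132 152 160 166 165 164 163 163
  162 160 158 140 109  58  57  57  58  59 102 184 184 184 185 184]
 [168 168 169 169 168 138  90  85  81  78  74  62  69  66  67  63  61  63
   59  60  59  59  58  59  58  57  57  
[... 430 characters left out ...]
181 180 177 111  78]
 [175 173 169 167 162 152 132  92  87  81  79  73  71  64  64  63  58  60
   59  62  59  59  60  58  59  57  59  77  78  79  81  80  78  78]
 [ 79  79  78  79  79  79  66  75  88  81  79  74  70  62  64  61  58  60
   58  58  58  58  58  58  58  75  71  74  61  75  75  76  75  76]
 [ 58  59  60  61  61  59  59  68  91  87  78  76  70  67  64  58  60  58
   59  57  58  66  63  80  77  75  62  59  61  60  61  60  61  61]
 [ 60  60  61  60  63  62  63  64  93  92  91  87  85  82  76  76  77  77
   80  80  79  79  78  77  75  73  68  66  66  65  65  66  65  67]]
shift(current tool cm) [5.84 9.87 7.17] shift(target tool) [5.86 9.86 7.16] turn [-0.0002 -0.0017  0.001 ] t 21.25
```

The bar axis is at 41.2 and the pointer at 40.45, so the cursor needs about 0.75 mm more along +x. I'll re-pinch it and move it.

Emit:
send_rows:
  motion:
    - {"x": 0.8, "y": 0.12, "z": 0, "rx": 0, "ry": 0, "rz": 0, "jaw": 3.5}
    - {"x": 2, "y": 0, "z": 0, "rx": 0, "ry": 0, "rz": 0, "jaw": 3.5}
    - {"x": 2.1, "y": 0, "z": 0, "rx": 0, "ry": 0, "rz": 0, "jaw": 3.5}
    - {"x": 1, "y": 0, "z": 0, "rx": 0, "ry": 0, "rz": 0, "jaw": 3.5}
    - {"x": 0, "y": 0, "z": 1, "rx": 0, "ry": 0, "rz": 0, "jaw": 3.5}

```text
clock: 21.75
tool_pos: [0.4659, 0.1337, 0.1098]
eef_rot: [0.998, 0.058, 0.002, -0.0]
contact_force: [0.1, 1.0, 0.0]
opening: 0.4
finger_force: 0.0
```

Emit:
send_rows:
  motion:
    - {"x": 0, "y": 0, "z": 0.8, "rx": 0, "ry": 0, "rz": 0, "jaw": 3.5}
    - {"x": 0, "y": 0, "z": 0.5, "rx": 0, "ry": 0, "rz": 0, "jaw": 3.5}
    - {"x": 0, "y": 0, "z": 0, "rx": 0, "ry": 0, "rz": 0, "jaw": 3.5}
    - {"x": 0, "y": 0, "z": 0, "rx": 0, "ry": 0, "rz": 0, "jaw": 3.5}
    - {"x": 0, "y": 0, "z": 0, "rx": 0, "ry": 0, "rz": 0, "jaw": 3.5}

```text
clock: 22.25
tool_pos: [0.4629, 0.1333, 0.0965]
eef_rot: [0.998, 0.058, 0.0, 0.0]
contact_force: [-0.1, -1.3, 0.4]
opening: 0.399
finger_force: 0.0
```

```bash
sed -i 's/(-56.7,60.5)/(40.7,60.0)/' st.py; python3 st.py
```

```text
shift(current tool cm) [6.13 6.58 4.25] shift(target tool) [6.13 6.57 4.25] turn [ 0.     -0.      0.0012] t 22.25
gauge [40.74 61.34] 0.0965 F gauge [-1.24  0.23] 0.38 [ 0.01 -0.    0.02] 0.3987076006558173
fin:
shift(current tool cm) [0.13 0.   4.85] shift(target tool) [0.13 0.   4.85] turn [ 0.     -0.      0.0012] t 22.25
```

Emit:
send_rows:
  motion:
    - {"x": 0.13, "y": 0, "z": 0.9, "rx": 0, "ry": 0, "rz": 0, "jaw": 3.5}
    - {"x": 0, "y": 0, "z": 1.3, "rx": 0, "ry": 0, "rz": 0, "jaw": 3.5}
    - {"x": 0, "y": 0, "z": 1.3, "rx": 0, "ry": 0, "rz": 0, "jaw": 3.5}
    - {"x": 0, "y": 0, "z": 0.9, "rx": 0, "ry": 0, "rz": 0, "jaw": 3.5}
    - {"x": 0, "y": 0, "z": 0.3, "rx": 0, "ry": 0, "rz": 0, "jaw": 2.5}

```text
clock: 22.75
tool_pos: [0.4638, 0.1333, 0.0482]
eef_rot: [0.998, 0.058, -0.001, 0.0]
contact_force: [0.1, -0.6, 0.1]
opening: 0.328
finger_force: 0.0
```

Emit:
send_rows:
  motion:
    - {"x": 0, "y": 0, "z": 0, "rx": 0, "ry": 0, "rz": 0, "jaw": 1.6}
    - {"x": 0, "y": 0, "z": 0, "rx": 0, "ry": 0, "rz": 0, "jaw": 0.6}
    - {"x": 0, "y": 0, "z": 0, "rx": 0, "ry": 0, "rz": 0, "jaw": 0.6}
    - {"x": 0, "y": 0, "z": 0, "rx": 0, "ry": 0, "rz": 0, "jaw": 0.6}
    - {"x": 0, "y": 0, "z": 0, "rx": 0, "ry": 0, "rz": 0, "jaw": 0.6}

```text
clock: 23.25
tool_pos: [0.4646, 0.1335, 0.0496]
eef_rot: [0.998, 0.058, 0.0, 0.0]
contact_force: [0.1, 0.3, -1.0]
opening: 0.135
finger_force: 10.0
```

```bash
python3 st.py
```

```text
shift(current tool cm) [ 5.96  6.57 -0.44] shift(target tool) [ 5.97  6.57 -0.44] turn [ 0.0001 -0.0005  0.0011] t 23.25
gauge [40.66 59.72] 0.0496 F gauge [ 0.29 -0.16] -1.04 [-0.   -0.01  0.04] 0.13468563544159462
fin:
shift(current tool cm) [-0.03 -0.    0.16] shift(target tool) [-0.03 -0.    0.16] turn [ 0.0001 -0.0005  0.0011] t 23.25
```

Emit:
send_rows:
  motion:
    - {"x": 0, "y": -0.03, "z": 0, "rx": 0, "ry": 0, "rz": 0, "jaw": 0.6}
    - {"x": 0, "y": -0.03, "z": 0, "rx": 0, "ry": 0, "rz": 0, "jaw": 0.6}
    - {"x": 0, "y": -0.03, "z": 0, "rx": 0, "ry": 0, "rz": 0, "jaw": 0.6}
    - {"x": 0, "y": 0, "z": 0, "rx": 0, "ry": 0, "rz": 0, "jaw": 0.6}
    - {"x": 0, "y": 0, "z": 0, "rx": 0, "ry": 0, "rz": 0, "jaw": 0.6}

```text
clock: 23.75
tool_pos: [0.4644, 0.1343, 0.0496]
eef_rot: [0.998, 0.058, 0.0, 0.0]
contact_force: [0.1, -0.7, 2.1]
opening: 0.133
finger_force: 10.0
```

```bash
python3 st.py|sed -n 2p
```

```text
gauge [41.55 59.74] 0.0496 F gauge [-0.67 -0.06] 2.12 [-0.25 -0.06  0.05] 0.13265672554953745
```

Emit:
send_rows:
  motion:
    - {"x": 0, "y": 0, "z": 0, "rx": 0, "ry": 0, "rz": 0, "jaw": 1.8}
    - {"x": 0, "y": 0, "z": 0, "rx": 0, "ry": 0, "rz": 0, "jaw": 2.5}
    - {"x": 0, "y": 0, "z": 0, "rx": 0, "ry": 0, "rz": 0, "jaw": 3.5}
    - {"x": 0, "y": 0, "z": 0, "rx": 0, "ry": 0, "rz": 0, "jaw": 3.5}
    - {"x": 0, "y": 0, "z": -1, "rx": 0, "ry": 0, "rz": 0, "jaw": 3.5}

```text
clock: 24.25
tool_pos: [0.4636, 0.1343, 0.0589]
eef_rot: [0.998, 0.058, -0.001, 0.0]
contact_force: [1.1, 0.9, -0.1]
opening: 0.399
finger_force: 0.0
```

Emit:
send_rows:
  motion:
    - {"x": 0, "y": 0, "z": -2, "rx": 0, "ry": 0, "rz": 0, "jaw": 3.5}
    - {"x": 0, "y": 0, "z": -2.5, "rx": 0, "ry": 0, "rz": 0, "jaw": 3.5}
    - {"x": 0, "y": 0, "z": -1.5, "rx": 0, "ry": 0, "rz": 0, "jaw": 3.5}
    - {"x": 0, "y": 0, "z": 0, "rx": 0, "ry": 0, "rz": 0, "jaw": 3.5}
    - {"x": -1, "y": 0, "z": 0, "rx": 0, "ry": 0, "rz": 0, "jaw": 3.5}

```text
clock: 24.75
tool_pos: [0.4556, 0.1336, 0.1197]
eef_rot: [0.998, 0.058, 0.002, -0.0]
contact_force: [-0.3, 0.4, 0.5]
opening: 0.398
finger_force: 0.0
```

Emit:
send_rows:
  motion:
    - {"x": -2, "y": 0, "z": 0, "rx": 0, "ry": 0, "rz": 0, "jaw": 3.5}
    - {"x": -2, "y": 0, "z": 0, "rx": 0, "ry": 0, "rz": 0, "jaw": 3.5}
    - {"x": -1, "y": 0, "z": 0, "rx": 0, "ry": 0, "rz": 0, "jaw": 3.5}
    - {"x": 0, "y": 0, "z": 0, "rx": 0, "ry": 0, "rz": 0, "jaw": 3.5}
    - {"x": 0, "y": 0, "z": 0, "rx": 0, "ry": 0, "rz": 0, "jaw": 3.5}

```text
clock: 25.25
tool_pos: [0.4053, 0.1276, 0.1191]
eef_rot: [0.998, 0.058, 0.0, -0.0]
contact_force: [0.3, 0.8, 0.4]
opening: 0.395
finger_force: 0.0
```

```bash
python3 - <<'E'
from h import *
from plant import *
snapshot("wrist");snapshot("wrist");w=snapshot("wrist");pickle.dump(w,open("w3.pkl","wb"));g=np.load("g.npz")
print("cam gauge",gx(w["extrinsics"][:3,3]),w["extrinsics"][2,3])
G=cv2.cvtColor(w["img"],cv2.COLOR_RGB2GRAY).astype(float)
A=lambda x,y,z:proj(w,(*(g["R"]@(x,y)+g["t"])/1e3,z))
for y,z in((0,.065),(0,.057),(0,.05),(20,.0315),(24,.0315),(28,.0315),(33,.0315),(36,.0315)):
    u,v=A(41.2,y,z);v=int(round(v));u=int(round(u));print(y,z,v,u-14,G[v,u-14:u+15].astype(int))
E
```

```text
cam gauge [41.30536523 42.41681592] 0.25497622486684896
0 0.065 30 302 [171 171 170  92  88  82  79  76  73  62  67  64  62  62  60  56  58  58
  57  58  58  58  58  57  63 136 187 189 188]
0 0.057 34 302 [173 173 173 134  89  85  79  76  72  70  66  65  62  62  57  59  59  58
  59  58  58  57  58  58  63 188 189 189 188]
0 0.05 37 302 [170 172 172 169  92  86  81  78  75  69  68  62  62  62  57  59  59  58
  59  58  58  57  56  60  91 183 182 180 180]
20 0.0315 85 302 [172 174 174 174 155 127 126 113 141 129 166 205 202 201 201 199 198 137
 112 112 111 113 116 191 191 192 192 192 191]
24 0.0315 93 302 [110 101 100  86  85  91  93  89  91  89  62 211 202 200 202 199 200 129
  78  78  79  81  78  78  78  79  81  78  81]
28 0.0315 100 302 [122 122 122 122 123 130 130 134 120 120 112 203 202 201 200 200 199 143
 134 135 133 133 134 134 132 134 134 134 133]
33 0.0315 110 302 [122 123 123 121 122 133 173 174 172 177 179 181 203 202 198 199 199 198
 197 196 195 192 172 134 135 134 132 133 132]
36 0.0315 115 302 [122 122 120 121 122 130 174 173 171 177 179 180 202 200 199 198 198 197
 197 197 197 193 171 133 135 134 132 133 133]
```

The bar and pointer columns are now 315.8 and 315.7 px, so they agree to within about 0.2 mm. The bar is upright and the arm is clear of everything.

```bash
python3 -c "
from plant import *
print(finish_job())"
```

```text
the job is handed in; nothing more can be done
None
```

The 10 mm bar stands wedged in the gauge slot, the cursor pointer is level with its middle to about 0.2 mm by my camera measurement, the stock block bars were not touched, and the job was handed in at about 25 s with no verdict returned.

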